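# Set a wheel hub's castle nut, pin it, and clear the bench

## Task

Finish the wheel hub on the stand: run the loose castle nut down its axle until it seats on the washer, back it off to the first slot that lines up with the axle's cross hole, and push the lock pin right through until its head is against the nut. Then clear the bench around it: hand tools (screwdriver, spanner, T-handle hex key) into the shallow steel tray, spare machine parts (bearing, belt pulley, bearing block) into the deeper plastic bin, whichever of them are there. Leave the grease tin where it is.

Things in the scene. Friction and masses are not known exactly. Their poses are not given: they have to be found in the camera images.
- hub_stand: fixed stand: 150 mm square steel plate with a rubber-tyred robot wheel lying flat on it (170 mm across, top 62 mm up, does not turn), a 54 mm hub boss and washer (top 84 mm above the bench) and an upright 36 mm threaded stub axle (top 136 mm up). Origin: centre of the plate's underside, on the axle's axis; z up; the axle's cross hole runs along x, open at both ends
- axle_hole (a point): centre of the axle's cross hole, on the axle's axis, 120 mm above the bench; axes as the stand's. The hole is 12 mm wide and 12 mm high and runs level along x
- castle_nut (a joint): angle of the castle nut on the axle, rad: 0 = seated on the washer (hard stop), growing counter-clockwise seen from above as it unscrews (right-hand thread: clockwise runs it down), rising 4 mm a turn. It starts 1.0 to 1.5 turns up and stays where it is left (friction 0.08 N m). Slots line up with the cross hole at 0.40 rad and every 1.047 rad beyond; 0.40 is the one wanted
- nut_mid (a point): point on the nut's axis 18 mm above its underside. Dark steel hexagon 55 mm across flats, 30 mm high, then a crown 50 mm across, 14 mm high, with six 12 mm slots, open at the top, one over each flat. Slot floors meet the bottom of the cross hole when seated. At angle t the flats face t - 0.40 + k 1.047 rad about the vertical, from the stand's x axis
- lock_pin: lock pin lying on the bench: a square aluminium head 30 mm long (x), 22 mm wide and high, and a straight steel shank of 8 mm, 65 mm long with the last 10 mm tapered, along +x from the head's face (15 mm from the origin), 11 mm above the head's underside. Origin: centre of the head's underside; 110 g; its centre of mass lies about 5 mm ahead of the origin. It may go in from either end of the hole
- pin_waist (a point): point on the pin's shank axis 25 mm from the head's face (40 mm ahead of the origin, 11 mm up); it lies at the centre of the cross hole when the pin is fully home, its head against the nut
- screwdriver: hand tool: screwdriver 150 mm long, black six-sided handle 24 mm across flats and 75 mm long at -x, 6 mm blade to +x; origin: middle of its length at the underside; axis 12 mm up when lying; centre of mass about 34 mm to -x
- spanner: hand tool: flat steel combination spanner 150 mm long along x, ring (32 mm) at -x, open jaw (38 mm wide) at +x, shaft 17 mm wide and 7 mm thick; origin: middle of its length, underside
- hex_key: hand tool: dark steel T-handle hex key 120 mm long along x: 60 mm cross handle, 12 mm thick, at x = -54 mm, straight shaft of 10 mm to x = +60 mm; origin: middle of its length, underside; centre of mass about 21 mm to -x of it
- bearing: spare part: steel roller bearing, a ring 62 mm outside, 44 mm inside, 20 mm high, lying flat; origin: centre of its underside, z along its axis
- pulley: spare part: aluminium toothed belt pulley, 62 mm across, 24 mm high with a hub of 32 mm to 32 mm height; origin: centre of its underside, z along its axis
- bearing_block: spare part: grey pillow block, foot 100 mm (x) by 30 mm (y) by 12 mm, with a rounded housing 54 mm wide (x) and 28 mm thick (y) rising from its middle to 54 mm; origin: centre of its underside
- tool_tray: fixed open steel tray for hand tools, 150 mm (x) by 210 mm (y) outside, 40 mm high, walls and floor 4 mm; origin: centre of its underside
- parts_bin: fixed open grey plastic bin for spare parts, 150 mm (x) by 210 mm (y) outside, 60 mm high, walls and floor 4 mm; origin: centre of its underside
- grease_tin: bystander: round aluminium tin 62 mm across, 38 mm high, standing among the things; to be left alone; origin: centre of its underside

How it is judged:
By the outcome, as a careful person would: the job done as asked, in the order asked, and still so for the second after the job is handed in, with the robot touching nothing.
Of screwdriver, spanner, hex_key, bearing, pulley, bearing_block only 3 to 5 are there at a start; the rules pass over those that are not, and their reading is None.
At some moment in a run one of spanner, hex_key, bearing, pulley, bearing_block may be knocked a few centimetres aside while the robot is not near it.
Once in a run the grip may slacken for a moment while it holds something.
It also fails if it takes over 210 s, if anything falls off the work surface, if the arm or the gripper's body presses on something with over 40 N, if the wrist force passes 120 N, or if a joint passes its speed limit or range.

## Robot

A 7-joint arm with a two-finger parallel gripper is mounted at the origin on the work surface. World frame = base frame: x ahead of the robot, y to its left, z up, the work surface at z = 0. Lengths are in m, angles in rad, forces in N, time in s.
With the tool pointing down it reaches from about 0.4 to 0.85 m from the base axis. Payload 4.5 kg.
Tool frame: the origin (TCP) lies at the very end of the fingers, on their centre line; the grasp point (between the pads) lies 19 mm behind it (ctrl.grasp_offset is the distance from the TCP to the grasp point, in m); z points along the fingers, y is the direction in which the jaws open and shut (so a half turn about z gives the same grasp; the last joint's range is limited). The gripper opens to 88 mm and grips with 3 to 60 N. Pads are 18 mm wide; open, the fingers measure 123 mm over their backs; the gripper's body (75 mm by 187 mm) begins 45 mm behind the grasp point.
Start: joints at [-1.267, 0.689, -0.195, 1.565, 0.157, 0.902, -0.215], TCP at [0.167, 0.602, 0.239] pointing down, gripper open.
Joint ranges: [-3.01, 3.01], [-0.46, 2.08], [-1.47, 1.51], [0.13, 2.56], [-1, 4.14], [0.04, 2.09], [-2.66, 2.66]. Speed limits (rad/s): [2.57, 2.57, 3.14, 3.14, 3.14, 3.14, 3.14].

## Interface

Orientations are given as a unit quaternion [w, x, y, z].
In Python, from rig import get_obs, eyes, sign_off, ctrl gives the robot as it stands.
- The arm moves only by the tool servo_tool, never from a script. Its argument "motion" is a list of rows, each an object with "grip": the closure, from 0 (fully open) to 1 (shut); "xyz": the shift along the tool's x, y, z in units of 150 mm (1.0 is 150 mm), a list of three; "turn": the turn about the tool's z in units of pi rad (1.0 is pi rad). A call has 1 to 20 rows; each row is the pose to reach, as a shift and turn from the pose measured when the call began, along the tool's axes at that moment, turning the shorter way round; what a row does not reach only later rows make up. A row lasts 1/8 s, in which the tool goes at most 62.5 mm and 10.7 degrees, less where a joint would pass 70% of its speed; a pose out of reach is approached as far as the arm can. A call with a number of a shift or a turn outside -1 to 1 is refused whole. A call with a gripper value outside its range is refused whole. The fingers move at their own pace and stop on an object; "force" is the grip in N (left out, the last holds). Time passes only in rows, so rows that repeat a pose let the fingers close. It gives the time, the measured TCP pose, the force and the opening at its end, in the units of the state.
- get_obs(): the state, without advancing time (a new reading comes with each control period).
- eyes.snapshot(name): name is "scene" or "top"; returns (picture, depth): 384x512x3 uint8, blue, green, red; 384x512 float32, m along the optical axis (not along the pixel's ray), 0 where there is no reading.
- eyes.calibration(name): a dict with "mtx" (3x3 intrinsics, pixels), "T" (4x4, takes a point from camera to world coordinates). Camera axes: x right, y up, looking along -z (the intrinsics and any distortion apply to the point x, -y, -z); pixel columns grow to the right and rows downward; lengths in m; the calibration is good to about 2 mm. A picture is of the moment at which its call begins. calibration takes no time and is no camera call.
- sign_off(): hands the job in, once; it reports no verdict.
The state is a dict: "clock": time; "q": joint angles; "qvel": joint speeds; "effort": joint torques, N m; "eef_pos": TCP position; "orientation": TCP orientation; "force": force on the tool from outside, world axes, zero at the start; "moment": the same for the moment, N m; "opening": finger opening in m.
Only numpy, scipy, OpenCV 4.12 (cv2) and the standard library are available. Lean on these libraries where they do the work, as an engineer would, in place of code of your own. Each camera call takes 0.05 s, during which the arm holds its last target.

## Working session

There is one attempt and no reset: what is moved stays moved. The work goes in short steps, Python scripts to look and compute and a tool call to move; the robot and the scene stay as the last step left them, time stands still between calls to the robot, and variables do not carry over. Pictures are saved under pics/ and viewed, and the job is handed in when it is done.

Besides the shell and the picture viewer there is one more tool, called after ">>>" in YAML: its name, and indented under it one key for each argument. servo_tool: Moves the arm, as the interface text tells. Its arguments: {"type":"object","properties":{"motion":{"type":"array"},"force":{"type":"number"}},"required":["motion"]}

```bash
ls; mkdir -p pics; cat > h.py <<'E'
import numpy as np, cv2
from rig import get_obs, eyes, sign_off, ctrl
def snap(n,f):
    p,d=eyes.snapshot(n); cv2.imwrite('pics/%s.png'%f,p); np.save('pics/%s.npy'%f,d); return p,d
def cal(n):
    c=eyes.calibration(n); return np.array(c['mtx']),np.array(c['T'])
def pts(n,d):
    K,T=cal(n); h,w=d.shape; u,v=np.meshgrid(np.arange(w),np.arange(h))
    P=np.stack([(u-K[0,2])/K[0,0]*d,-(v-K[1,2])/K[1,1]*d,-d,np.ones_like(d)],-1)
    W=(P@T.T)[...,:3]; W[d==0]=np.nan; return W
def ray(n,u,v,z):
    K,T=cal(n); r=T[:3,:3]@np.array([(u-K[0,2])/K[0,0],-(v-K[1,2])/K[1,1],-1]); o=T[:3,3]
    return o+r*(z-o[2])/r[2]
def proj(n,p):
    K,T=cal(n); q=np.linalg.inv(T)@np.append(p,1); return K[0,2]+K[0,0]*q[0]/-q[2], K[1,2]-K[1,1]*q[1]/-q[2]
E
python3 - <<'E'
from h import *
for n in('scene','top'):
    c=eyes.calibration(n); print(n,{k:np.round(np.array(v),3).tolist() for k,v in c.items()})
    snap(n,n+'0')
o=get_obs(); print({k:np.round(v,3) for k,v in o.items()}); print(ctrl.grasp_offset)
E
```

```text
pics
scene {'mtx': [[397.772, 0.0, 260.314], [0.0, 397.772, 192.628], [0.0, 0.0, 1.0]], 'T': [[-0.718, -0.586, 0.376, 0.864], [0.696, -0.606, 0.385, 0.383], [0.002, 0.538, 0.843, 0.857], [0.0, 0.0, 0.0, 1.0]]}
top {'mtx': [[379.787, 0.0, 259.44], [0.0, 379.787, 189.92], [0.0, 0.0, 1.0]], 'T': [[0.013, 0.991, -0.131, 0.424], [-1.0, 0.015, 0.012, 0.035], [0.014, 0.131, 0.991, 0.942], [0.0, 0.0, 0.0, 1.0]]}
{'clock': np.float64(0.1), 'q': array([-1.267,  0.69 , -0.195,  1.566,  0.157,  0.903, -0.215]), 'qvel': array([ 0.001, -0.001, -0.001, -0.003, -0.001, -0.   ,  0.   ]), 'effort': array([-3.0000e-03, -5.2849e+01, -1.2720e+00, -1.5384e+01, -5.3000e-02,
        2.0000e-03,  0.0000e+00]), 'eef_pos': array([0.167, 0.602, 0.238]), 'orientation': array([-0.   ,  0.134,  0.991, -0.001]), 'force': array([-0.234, -0.108, -0.168]), 'moment': array([-0.017, -0.036,  0.01 ]), 'opening': np.float64(0.088)}
0.0187
```

View pics/top0.png

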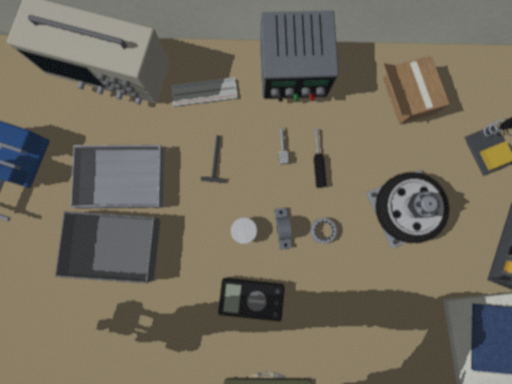

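View pics/scene0.png

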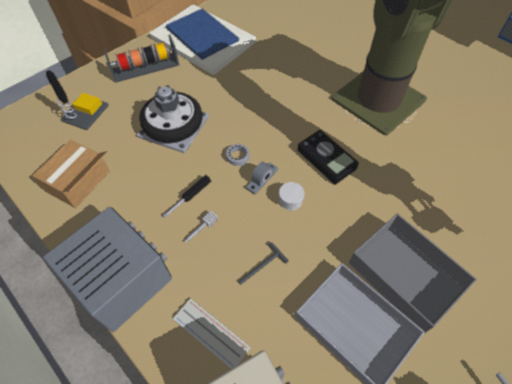

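```bash
python3 - <<'E'
from h import *
t=cv2.imread('pics/top0.png'); s=cv2.imread('pics/scene0.png')
a=cv2.resize(t[160:256,360:460],(600,576),interpolation=cv2.INTER_CUBIC)
b=cv2.resize(s[75:155,130:215],(638,600),interpolation=cv2.INTER_CUBIC)
cv2.imwrite('pics/zt0.png',a);cv2.imwrite('pics/zs0.png',b)
c=cv2.resize(t[110:260,190:350],(640,600),interpolation=cv2.INTER_CUBIC); cv2.imwrite('pics/zo0.png',c)
W=pts('top',np.load('pics/top0.npy'))
for u,v in[(200,300),(60,330),(350,100),(117,177),(108,246),(428,204),(117,150),(110,214)]: print(u,v,W[v,u].round(3))
E
```

```text
200 300 [0.28  0.162 0.   ]
60 330 [ 0.207  0.491 -0.001]
350 100 [ 0.787 -0.208  0.001]
117 177 [0.576 0.378 0.004]
108 246 [0.405 0.39  0.002]
428 204 [ 0.506 -0.337  0.137]
117 150 [0.644 0.383 0.003]
110 214 [0.48  0.368 0.06 ]
```

View pics/zt0.png

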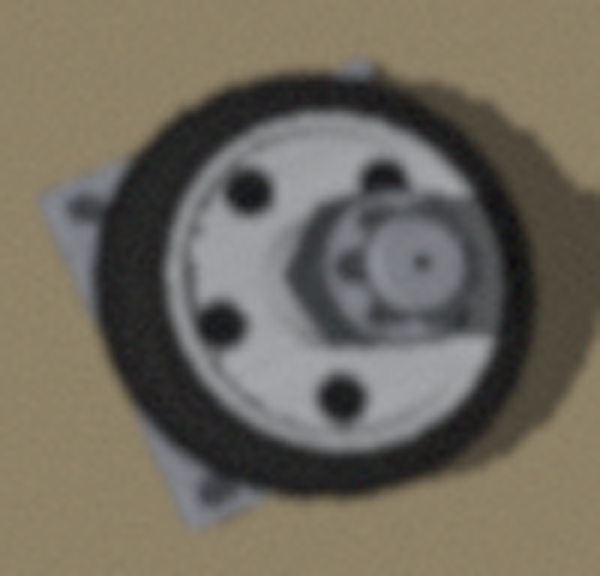

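View pics/zs0.png

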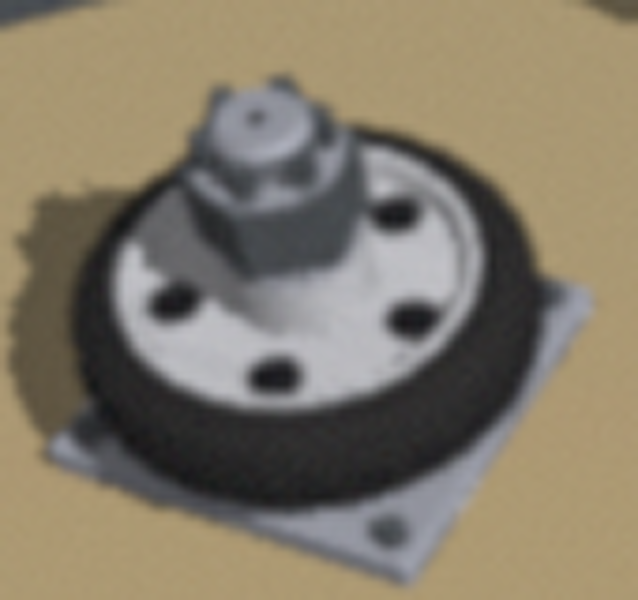

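View pics/zo0.png

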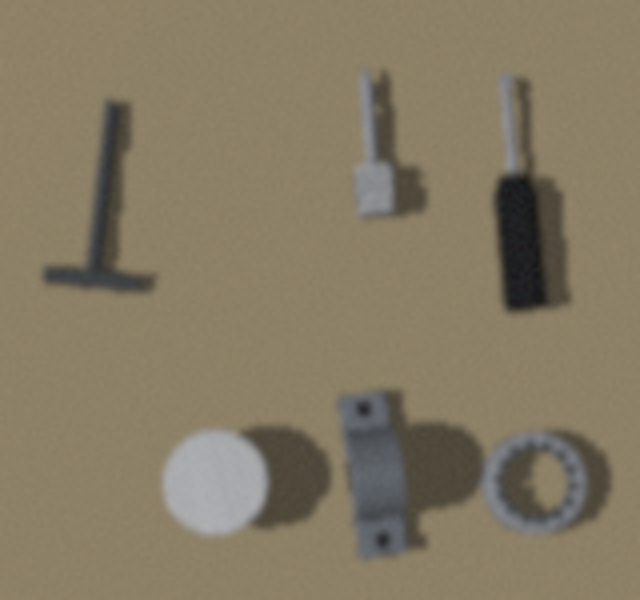

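```bash
python3 - <<'E'
from h import *
K,T=cal('top')
for n in('top','scene'):
    t=cv2.imread('pics/%s0.png'%n)
    # rectify to plane z=0.119 (shoulder of hex, seated 0.114 + ~5mm), centred at axle
    c=np.array([0.506,-0.337]); S=7.0 # px/mm
    src=[];dst=[]
    for dx,dy in[(-.04,-.04),(.04,-.04),(.04,.04),(-.04,.04)]:
        src.append(proj(n,[c[0]+dx,c[1]+dy,0.119])); dst.append((280-dy*S*1000,280-dx*S*1000))
    H=cv2.getPerspectiveTransform(np.float32(src),np.float32(dst))
    r=cv2.warpPerspective(t,H,(560,560),flags=cv2.INTER_CUBIC)
    r=cv2.convertScaleAbs(r,alpha=1.5,beta=-60)
    cv2.imwrite('pics/rect_%s0.png'%n,r)
print(ray('top',429.5,203.2,.136),ray('scene',163.6,90.2,.136))
E
```

```text
[ 0.50763873 -0.34030947  0.136     ] [ 0.50419087 -0.34300678  0.136     ]
```

View pics/rect_top0.png

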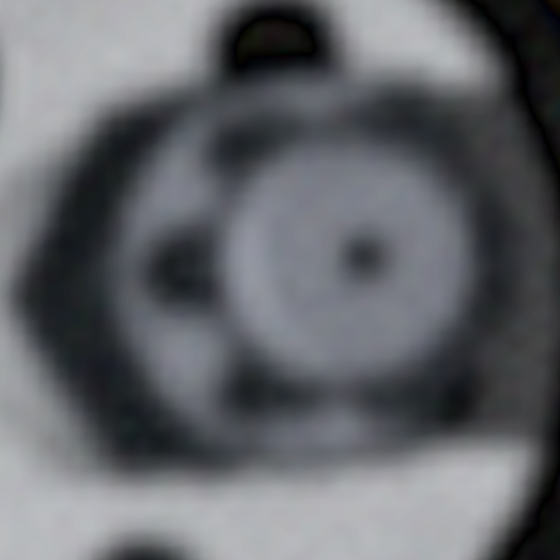

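View pics/rect_scene0.png

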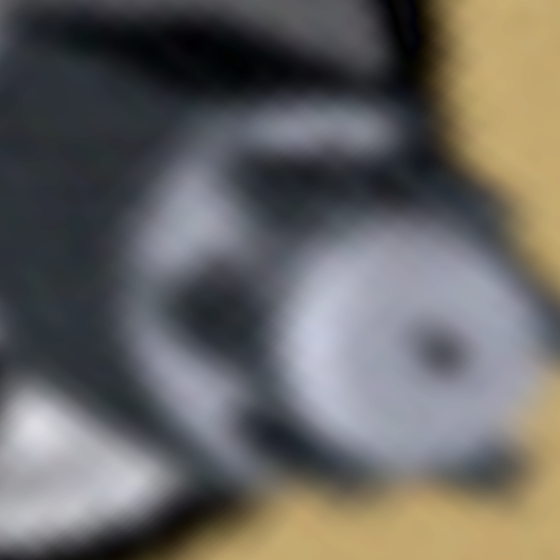

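```bash
python3 - <<'E'
from h import *
im=np.full((600,600,3),255,np.uint8)
for n,col in(('top',(255,0,0)),('scene',(0,0,255))):
    W=pts(n,np.load('pics/%s0.npy'%n)).reshape(-1,3)
    m=(np.hypot(W[:,0]-.506,W[:,1]+.3415)<.045)&(W[:,2]>.085)
    P=W[m]; print(n,len(P)); 
    for p in P:
        z=p[2]
        c=col if z<.116 else ((0,160,0) if z<.13 else (160,160,160))
        cv2.circle(im,(int(300-(p[1]+.3415)*7000),int(300-(p[0]-.506)*7000)),4 if n=='top' else 6,c,-1 if n=='top' else 1)
    print(np.histogram(P[:,2],bins=np.arange(.084,.142,.003)))
cv2.imwrite('pics/dep0.png',im)
s=cv2.imread('pics/scene0.png')[80:118,148:186]
cv2.imwrite('pics/zs1.png',cv2.convertScaleAbs(cv2.resize(s,(570,570),interpolation=cv2.INTER_LANCZOS4),alpha=1.6,beta=-50))
E
```

```text
top 688
(array([  2,   6,  17,  14,   7,  20,   8,  16,  13,  15,  30, 130,  64,
        13,  16,  51, 161, 103,   2]), array([0.084, 0.087, 0.09 , 0.093, 0.096, 0.099, 0.102, 0.105, 0.108,
       0.111, 0.114, 0.117, 0.12 , 0.123, 0.126, 0.129, 0.132, 0.135,
       0.138, 0.141]))
scene 541
(array([19,  8,  6, 24, 18, 19, 23, 17, 24, 21, 22, 25, 60, 46, 22, 16, 32,
       81, 57]), array([0.084, 0.087, 0.09 , 0.093, 0.096, 0.099, 0.102, 0.105, 0.108,
       0.111, 0.114, 0.117, 0.12 , 0.123, 0.126, 0.129, 0.132, 0.135,
       0.138, 0.141]))
```

View pics/dep0.png

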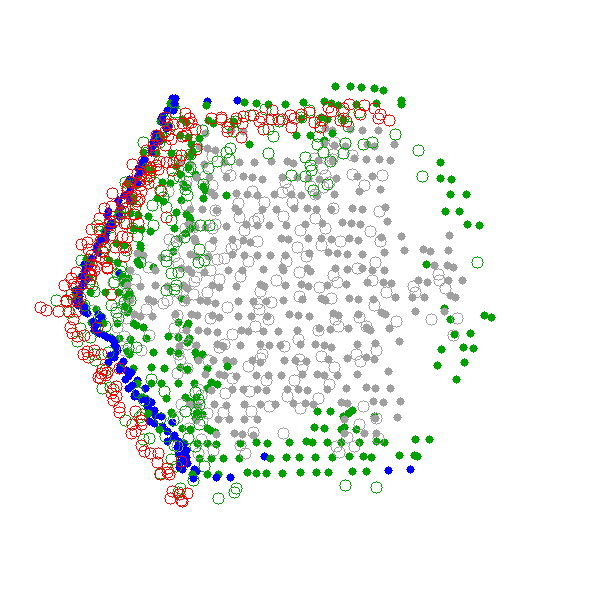

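View pics/zs1.png

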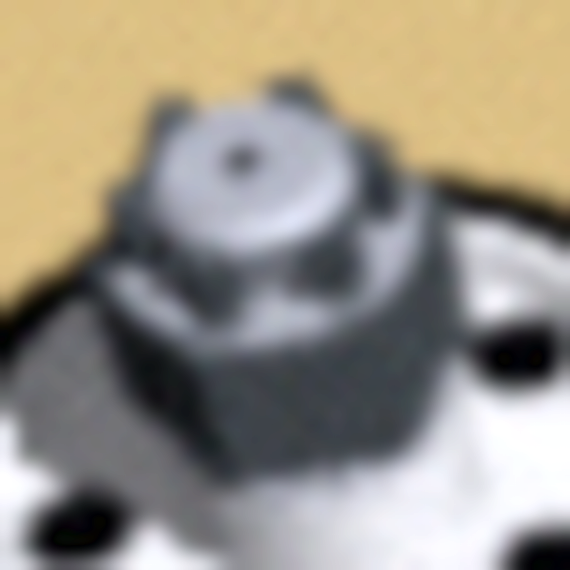

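```bash
python3 - <<'E'
from h import *
# plate corners by pixel
for n,l in(('top',[(360+40/6,160+195/6),(360+195/6,160+530/6),(360+358/6,160+62/6)]),('scene',[(130+410/7.5,75+580/7.5),(130+592/7.5,75+300/7.5),(130+48/7.5,75+450/7.5)])):
    P=[ray(n,u-.4,v-.4,.004) for u,v in l]; print(n,[p[:2].round(4).tolist() for p in P])
    for a,b in((0,1),(0,2),(1,2)):
        d=P[b]-P[a]; print(a,b,np.hypot(*d[:2]).round(4),np.degrees(np.arctan2(d[1],d[0])).round(1))
d=np.load('pics/top0.npy'); W=pts('top',d)
K,T=cal('top')
m=((W[...,2]>.0045)).astype(np.uint8)
n,lab,st,ce=cv2.connectedComponentsWithStats(m)
for i in range(1,n):
    if st[i,4]<25: continue
    P=W[lab==i]; 
    r=cv2.minAreaRect((P[:,:2]*1000).astype(np.float32))
    print(i,st[i,4],ce[i].round(0),'mean',P.mean(0).round(3),'zmax',np.percentile(P[:,2],95).round(3),'rect',[np.round(x,1) for x in r])
E
```

```text
top [[0.5469, -0.244], [0.4097, -0.3043], [0.6053, -0.3797]]
0 1 0.1499 -156.3
0 2 0.1477 -66.7
1 2 0.2096 -21.1
scene [[0.5413, -0.2443], [0.405, -0.304], [0.6002, -0.3868]]
0 1 0.1488 -156.3
0 2 0.1542 -67.6
1 2 0.212 -23.0
1 10754 [91. 49.] mean [0.839 0.402 0.142] zmax 0.186 rect [array([852.8, 419.7]), array([301.5, 136.2]), np.float64(75.5)]
2 6463 [298.  54.] mean [ 0.851 -0.06   0.116] zmax 0.132 rect [array([863.9, -70.5]), array([177.3, 188. ]), np.float64(3.0)]
14 3032 [415.  88.] mean [ 0.791 -0.348  0.072] zmax 0.103 rect [array([ 795.9, -342.2]), array([130.8, 140.2]), np.float64(16.8)]
33 1345 [204.  91.] mean [0.801 0.168 0.009] zmax 0.012 rect [array([801.3, 168.5]), array([ 56.4, 165.2]), np.float64(8.0)]
67 1655 [491. 146.] mean [ 0.663 -0.552  0.026] zmax 0.1 rect [array([ 663.2, -559.9]), array([113.8,  91.3]), np.float64(21.7)]
68 2382 [ 20. 154.] mean [0.619 0.59  0.056] zmax 0.092 rect [array([613.4, 620.2]), array([103.8, 167. ]), np.float64(72.8)]
77 197 [283. 150.] mean [ 0.648 -0.033  0.017] zmax 0.024 rect [array([662.9, -30.8]), array([94.4, 22.4]), np.f
[... 2313 characters left out ...]
.007 rect [array([385.2, 376. ]), array([10.8, 27.3]), np.float64(57.0)]
469 41 [ 83. 265.] mean [0.358 0.447 0.005] zmax 0.006 rect [array([358.3, 445. ]), array([46.9, 12.5]), np.float64(79.3)]
474 48 [136. 267.] mean [0.356 0.319 0.005] zmax 0.007 rect [array([357. , 319.5]), array([31.8, 21. ]), np.float64(82.6)]
512 2441 [251. 299.] mean [0.289 0.039 0.034] zmax 0.04 rect [array([287.9,  39.4]), array([150.1,  85.5]), np.float64(84.8)]
518 5412 [481. 338.] mean [ 0.207 -0.497  0.027] zmax 0.037 rect [array([ 200. , -515.5]), array([201.3, 163.6]), np.float64(6.2)]
546 470 [266. 381.] mean [0.101 0.002 0.01 ] zmax 0.014 rect [array([100.8,  -1.4]), array([ 11.9, 202.5]), np.float64(0.6)]
```

```bash
cat >> h.py <<'E'
def pose():
    o=get_obs(); w,x,y,z=o['orientation']
    jaw=np.degrees(np.arctan2(1-2*(x*x+z*z),2*(x*y-w*z)))  # tool y in world
    return np.array(o['eef_pos']),jaw
def plan(*targets,start=None):
    """targets: (x,y,z,jawdeg or None); jaw taken mod 180 nearest unless abs"""
    p,j=pose() if start is None else start
    for t in targets:
        tp=np.array(t[:3]); tj=j if t[3] is None else t[3]
        n=1
        while True:
            q,jj=p,j; segs=[];ok=True
            for i in range(n):
                np_=p+(tp-p)*(i+1)/n; nj=j+(tj-j)*(i+1)/n
                a=np.radians(jj); Y=np.array([np.cos(a),np.sin(a),0]); Z=np.array([0,0,-1.]); X=np.cross(Y,Z)
                d=np_-q; s=np.array([d@X,d@Y,d@Z])/.15; tu=-(nj-jj)/180
                if abs(s).max()>1: ok=False
                rows=max(np.linalg.norm(d)/.0625,abs(nj-jj)/10.7)
                segs.append((s.round(3).tolist(),round(tu,4),round(rows,1))); q,jj=np_,nj
            if ok: break
            n+=1
        print('->',np.round(t[:3],3),round(tj,1))
        for s in segs: print('   xyz',s[0],'turn',s[1],'rows>=',s[2])
        p,j=tp,tj
def st():
    o=get_obs(); p,j=pose(); print('t',round(float(o['clock']),2),'tcp',p.round(4),'jaw',round(j,2),'q',np.round(o['q'],2),'F',np.round(o['force'],1),'M',np.round(o['moment'],2),'open',round(float(o['opening']),4))
E
python3 - <<'E'
from h import *
st(); plan((.45,.25,.24,30),(.5,-.15,.24,64-50),(.506,-.342,.22,64))
plan((.45,.25,.24,30),(.5,-.15,.24,-11),(.506,-.342,.22,-56))
E
```

```text
t 0.1 tcp [0.1665 0.6018 0.238 ] jaw 74.54 q [-1.27  0.69 -0.19  1.57  0.16  0.9  -0.22] F [-0.2 -0.1 -0.2] M [-0.02 -0.04  0.01] open 0.088
-> [0.45 0.25 0.24] 30
   xyz [-0.816, -0.586, -0.004] turn 0.0825 rows>= 2.4
   xyz [-0.938, -0.357, -0.004] turn 0.0825 rows>= 2.4
   xyz [-0.999, -0.105, -0.004] turn 0.0825 rows>= 2.4
-> [ 0.5  -0.15  0.24] 14
   xyz [-0.825, -0.348, 0.0] turn 0.0296 rows>= 2.1
   xyz [-0.854, -0.27, 0.0] turn 0.0296 rows>= 2.1
   xyz [-0.876, -0.189, 0.0] turn 0.0296 rows>= 2.1
-> [ 0.506 -0.342  0.22 ] 64
   xyz [-0.626, -0.135, 0.067] turn -0.1389 rows>= 2.3
   xyz [-0.51, -0.387, 0.067] turn -0.1389 rows>= 2.3
-> [0.45 0.25 0.24] 30
   xyz [-0.816, -0.586, -0.004] turn 0.0825 rows>= 2.4
   xyz [-0.938, -0.357, -0.004] turn 0.0825 rows>= 2.4
   xyz [-0.999, -0.105, -0.004] turn 0.0825 rows>= 2.4
-> [ 0.5  -0.15  0.24] -11
   xyz [-0.825, -0.348, 0.0] turn 0.0759 rows>= 2.1
   xyz [-0.884, -0.143, 0.0] turn 0.0759 rows>= 2.1
   xyz [-0.893, 0.07, 0.0] turn 0.0759 rows>= 2.1
-> [ 0.506 -0.342  0.22 ] -56
   xyz [-0.624, 0.142, 0.067] turn 0.125 rows>= 2.1
   xyz [-0.523, 0.37, 0.067] turn 0.125 rows>= 2.1
```

>>> servo_tool:
  motion:
    - {"grip":0,"xyz":[-0.816,-0.586,0],"turn":0.0825}
    - {"grip":0,"xyz":[-0.816,-0.586,0],"turn":0.0825}
    - {"grip":0,"xyz":[-0.816,-0.586,0],"turn":0.0825}

```text
clock: 0.48
eef_pos: [0.264, 0.4805, 0.2378]
orientation: [0.001, 0.264, 0.965, -0.002]
force: [0.9, -0.4, 0.1]
opening: 0.088
```

>>> servo_tool:
  motion:
    - {"grip":0,"xyz":[-0.938,-0.357,0],"turn":0.0825}
    - {"grip":0,"xyz":[-0.938,-0.357,0],"turn":0.0825}
    - {"grip":0,"xyz":[-0.938,-0.357,0],"turn":0.0825}

```text
clock: 0.85
eef_pos: [0.36, 0.359, 0.2383]
orientation: [0.002, 0.389, 0.921, -0.003]
force: [-0.1, 0.8, -0.3]
opening: 0.0878
```

```bash
python3 - <<'E'
from h import *
st(); plan((.45,.25,.24,30),(.5,-.15,.24,14),(.506,-.342,.22,64))
E
```

```text
t 0.85 tcp [0.36   0.359  0.2383] jaw 44.23 q [-0.83  0.54 -0.08  1.91  0.07  0.7  -0.18] F [-0.1  0.8 -0.3] M [0.06 0.02 0.  ] open 0.0878
-> [0.45 0.25 0.24] 30
   xyz [-0.939, -0.077, -0.011] turn 0.079 rows>= 2.3
-> [ 0.5  -0.15  0.24] 14
   xyz [-0.825, -0.348, 0.0] turn 0.0296 rows>= 2.1
   xyz [-0.854, -0.27, 0.0] turn 0.0296 rows>= 2.1
   xyz [-0.876, -0.189, 0.0] turn 0.0296 rows>= 2.1
-> [ 0.506 -0.342  0.22 ] 64
   xyz [-0.626, -0.135, 0.067] turn -0.1389 rows>= 2.3
   xyz [-0.51, -0.387, 0.067] turn -0.1389 rows>= 2.3
```

>>> servo_tool:
  motion:
    - {"grip":0,"xyz":[-0.939,-0.077,0],"turn":0.079}
    - {"grip":0,"xyz":[-0.939,-0.077,0],"turn":0.079}
    - {"grip":0,"xyz":[-0.939,-0.077,0],"turn":0.079}

```text
clock: 1.23
eef_pos: [0.4523, 0.2455, 0.2391]
orientation: [0.004, 0.503, 0.864, -0.004]
force: [-1.0, 0.9, 1.2]
opening: 0.0877
```

>>> servo_tool:
  motion:
    - {"grip":0,"xyz":[-0.825,-0.348,0],"turn":0.03}
    - {"grip":0,"xyz":[-0.825,-0.348,0],"turn":0.03}
    - {"grip":0,"xyz":[-0.825,-0.348,0],"turn":0.03}

```text
clock: 1.6
eef_pos: [0.468, 0.107, 0.2404]
orientation: [0.004, 0.546, 0.838, -0.005]
force: [-0.2, 0.6, -0.7]
opening: 0.0879
```

>>> servo_tool:
  motion:
    - {"grip":0,"xyz":[-0.854,-0.27,0],"turn":0.03}
    - {"grip":0,"xyz":[-0.854,-0.27,0],"turn":0.03}
    - {"grip":0,"xyz":[-0.854,-0.27,0],"turn":0.03}

```text
clock: 1.98
eef_pos: [0.4825, -0.0305, 0.2421]
orientation: [0.005, 0.588, 0.809, -0.006]
force: [-0.2, 0.8, 0.2]
opening: 0.0881
```

>>> servo_tool:
  motion:
    - {"grip":0,"xyz":[-0.876,-0.189,0],"turn":0.03}
    - {"grip":0,"xyz":[-0.876,-0.189,0],"turn":0.03}
    - {"grip":0,"xyz":[-0.876,-0.189,0],"turn":0.03}

```text
clock: 2.35
eef_pos: [0.4963, -0.1676, 0.244]
orientation: [0.006, 0.627, 0.779, -0.006]
force: [-0.2, 0.4, 0.3]
opening: 0.0882
```

```bash
python3 - <<'E'
from h import *
st(); plan((.506,-.342,.17,64),(.506,-.342,.093,64))
E
```

```text
t 2.35 tcp [ 0.4963 -0.1676  0.244 ] jaw 12.32 q [0.21 0.54 0.02 1.88 0.01 0.72 0.44] F [-0.2  0.4  0.3] M [-0.01  0.05  0.07] open 0.0882
-> [ 0.506 -0.342  0.17 ] 64
   xyz [-0.575, -0.092, 0.247] turn -0.1436 rows>= 2.4
   xyz [-0.477, -0.334, 0.247] turn -0.1436 rows>= 2.4
-> [ 0.506 -0.342  0.093] 64
   xyz [0.0, 0.0, 0.513] turn -0.0 rows>= 1.2
```

>>> servo_tool:
  motion:
    - {"grip":0,"xyz":[-0.575,-0.092,0.15],"turn":-0.1436}
    - {"grip":0,"xyz":[-0.575,-0.092,0.247],"turn":-0.1436}
    - {"grip":0,"xyz":[-0.575,-0.092,0.247],"turn":-0.1436}

```text
clock: 2.72
eef_pos: [0.5006, -0.256, 0.2065]
orientation: [0.003, 0.436, 0.9, -0.007]
force: [0.4, 0.5, 0.2]
opening: 0.0881
```

>>> servo_tool:
  motion:
    - {"grip":0,"xyz":[-0.477,-0.334,0.1],"turn":-0.1436}
    - {"grip":0,"xyz":[-0.477,-0.334,0.247],"turn":-0.1436}
    - {"grip":0,"xyz":[-0.477,-0.334,0.247],"turn":-0.1436}
    - {"grip":0,"xyz":[-0.477,-0.334,0.247],"turn":-0.1436}

```text
clock: 3.22
eef_pos: [0.5066, -0.3413, 0.1701]
orientation: [0.001, 0.223, 0.975, -0.006]
force: [-1.0, -0.0, -0.8]
opening: 0.0884
```

```bash
python3 - <<'E'
from h import *
st(); plan((.506,-.342,.093,64)); snap('scene','s1'); cv2.imwrite('pics/zs2.png',cv2.resize(cv2.imread('pics/s1.png')[40:160,110:230],(600,600)))
E
```

```text
t 3.23 tcp [ 0.5066 -0.3413  0.1701] jaw 64.18 q [ 0.65  0.76 -0.25  1.68  0.28  0.74  1.38] F [-1.  -0.  -0.8] M [ 0.01 -0.04  0.03] open 0.0884
-> [ 0.506 -0.342  0.093] 64
   xyz [0.002, -0.006, 0.514] turn 0.001 rows>= 1.2
```

View pics/zs2.png

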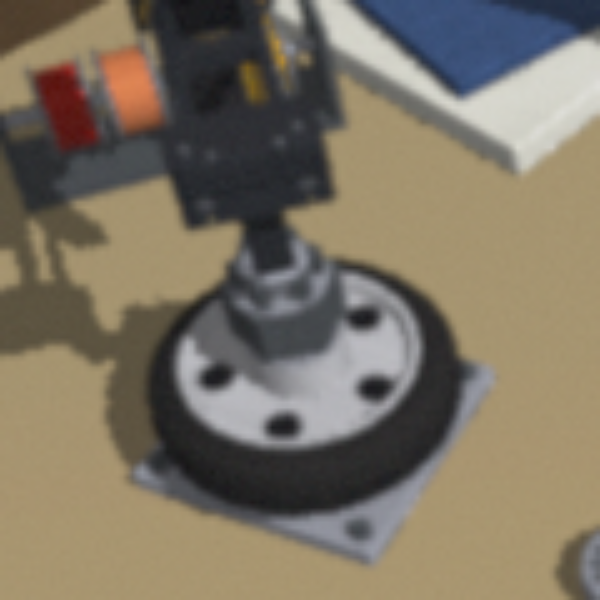

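>>> servo_tool:
  motion:
    - {"grip":0,"xyz":[0,-0.003,0.2],"turn":0}
    - {"grip":0,"xyz":[0,-0.003,0.4],"turn":0}
    - {"grip":0,"xyz":[0,-0.003,0.51],"turn":0}
    - {"grip":0,"xyz":[0,-0.003,0.51],"turn":0}

```text
clock: 3.78
eef_pos: [0.5065, -0.3416, 0.0935]
orientation: [0.0, 0.223, 0.975, -0.006]
force: [-0.1, -0.0, 0.3]
opening: 0.088
```

>>> servo_tool:
  motion:
    - {"grip":1,"xyz":[0,0,0],"turn":0}
    - {"grip":1,"xyz":[0,0,0],"turn":0}
    - {"grip":1,"xyz":[0,0,0],"turn":0}
    - {"grip":1,"xyz":[0,0,0],"turn":0}
  force: 20

```text
clock: 4.28
eef_pos: [0.5075, -0.3405, 0.0941]
orientation: [0.001, 0.223, 0.975, -0.005]
force: [0.9, 2.8, 3.0]
opening: 0.0552
```

```bash
python3 - <<'E'
from h import *
st()
E
```

```text
t 4.28 tcp [ 0.5075 -0.3405  0.0941] jaw 64.25 q [ 0.63  0.87 -0.22  1.72  0.32  0.58  1.34] F [0.9 2.8 3. ] M [ 0.66 -0.14 -0.1 ] open 0.0552
```

>>> servo_tool:
  motion:
    - {"grip":1,"xyz":[0,0.004,0.002],"turn":0.15}
    - {"grip":1,"xyz":[0,0.004,0.004],"turn":0.3}
    - {"grip":1,"xyz":[0,0.004,0.006],"turn":0.45}
    - {"grip":1,"xyz":[0,0.004,0.008],"turn":0.6}
    - {"grip":1,"xyz":[0,0.004,0.008],"turn":0.6}
    - {"grip":1,"xyz":[0,0.004,0.008],"turn":0.6}
    - {"grip":1,"xyz":[0,0.004,0.008],"turn":0.6}
    - {"grip":1,"xyz":[0,0.004,0.008],"turn":0.6}
    - {"grip":1,"xyz":[0,0.004,0.008],"turn":0.6}
    - {"grip":1,"xyz":[0,0.004,0.008],"turn":0.6}
    - {"grip":1,"xyz":[0,0.004,0.008],"turn":0.6}

```text
clock: 5.65
eef_pos: [0.5062, -0.3405, 0.0927]
orientation: [0.005, 0.92, 0.393, -0.004]
force: [-2.1, -2.0, 0.4]
opening: 0.055
```

```bash
python3 - <<'E'
from h import *
st()
E
```

```text
t 5.65 tcp [ 0.5062 -0.3405  0.0927] jaw -43.73 q [ 0.36  0.88  0.27  1.74 -0.37  0.56  0.09] F [-2.1 -2.   0.4] M [-0.03  1.13 -0.06] open 0.055
```

>>> servo_tool:
  motion:
    - {"grip":1,"xyz":[0,0,0.002],"turn":0.15}
    - {"grip":1,"xyz":[0,0,0.004],"turn":0.3}
    - {"grip":1,"xyz":[0,0,0.006],"turn":0.45}
    - {"grip":1,"xyz":[0,0,0.008],"turn":0.6}
    - {"grip":1,"xyz":[0,0,0.008],"turn":0.6}
    - {"grip":1,"xyz":[0,0,0.008],"turn":0.6}
    - {"grip":1,"xyz":[0,0,0.008],"turn":0.6}
    - {"grip":1,"xyz":[0,0,0.008],"turn":0.6}
    - {"grip":1,"xyz":[0,0,0.008],"turn":0.6}
    - {"grip":1,"xyz":[0,0,0.008],"turn":0.6}
    - {"grip":1,"xyz":[0,0,0.008],"turn":0.6}

```text
clock: 7.02
eef_pos: [0.5064, -0.3396, 0.0914]
orientation: [0.005, 0.859, -0.511, 0.001]
force: [-0.8, 1.8, 2.7]
opening: 0.0549
```

```bash
python3 - <<'E'
from h import *
st()
E
```

```text
t 7.03 tcp [ 0.5064 -0.3396  0.0914] jaw -151.49 q [ 0.13  1.01  0.74  1.75 -0.94  0.77 -1.29] F [-0.8  1.8  2.7] M [ 0.81  0.06 -0.09] open 0.0549
```

>>> servo_tool:
  motion:
    - {"grip":0,"xyz":[0,0,0],"turn":0}
    - {"grip":0,"xyz":[0,0,0],"turn":0}
    - {"grip":0,"xyz":[0,0,0],"turn":-0.05}
    - {"grip":0,"xyz":[0,0,0],"turn":-0.667}
    - {"grip":0,"xyz":[0,0,0],"turn":-0.667}
    - {"grip":0,"xyz":[0,0,0],"turn":-0.667}
    - {"grip":0,"xyz":[0,0,0],"turn":-0.667}
    - {"grip":0,"xyz":[0,0,0],"turn":-0.667}
    - {"grip":0,"xyz":[0,0,0],"turn":-0.667}
    - {"grip":0,"xyz":[0,0,0],"turn":-0.667}
    - {"grip":0,"xyz":[0,0,0],"turn":-0.667}
    - {"grip":0,"xyz":[0,0,0],"turn":-0.667}
    - {"grip":0,"xyz":[0,0,0],"turn":-0.667}
    - {"grip":0,"xyz":[0,0,0],"turn":-0.667}
    - {"grip":0,"xyz":[0,0,0],"turn":-0.667}

```text
clock: 8.9
eef_pos: [0.5065, -0.34, 0.0915]
orientation: [0.004, 0.872, 0.489, -0.003]
force: [0.9, -0.1, 0.1]
opening: 0.0884
```

```bash
python3 - <<'E'
from h import *
st(); plan((.5065,-.3403,.0915,88.5))
E
```

```text
t 8.9 tcp [ 0.5065 -0.34    0.0915] jaw -31.43 q [ 0.4   0.88  0.21  1.74 -0.29  0.55  0.23] F [ 0.9 -0.1  0.1] M [-0.05  0.13  0.06] open 0.0884
-> [ 0.506 -0.34   0.092] 88.5
   xyz [-0.001, 0.001, 0.0] turn -0.6663 rows>= 11.2
```

>>> servo_tool:
  motion:
    - {"grip":0,"xyz":[0,0,0],"turn":-0.667}
    - {"grip":0,"xyz":[0,0,0],"turn":-0.667}
    - {"grip":0,"xyz":[0,0,0],"turn":-0.667}
    - {"grip":0,"xyz":[0,0,0],"turn":-0.667}
    - {"grip":0,"xyz":[0,0,0],"turn":-0.667}
    - {"grip":0,"xyz":[0,0,0],"turn":-0.667}
    - {"grip":0,"xyz":[0,0,0],"turn":-0.667}
    - {"grip":0,"xyz":[0,0,0],"turn":-0.667}
    - {"grip":0,"xyz":[0,0,0],"turn":-0.667}
    - {"grip":0,"xyz":[0,0,0],"turn":-0.667}
    - {"grip":0,"xyz":[0,0,0],"turn":-0.667}
    - {"grip":0,"xyz":[0,0,0],"turn":-0.667}
    - {"grip":1,"xyz":[0,0,0],"turn":-0.667}
    - {"grip":1,"xyz":[0,0,0],"turn":-0.667}
    - {"grip":1,"xyz":[0,0,0],"turn":-0.667}
    - {"grip":1,"xyz":[0,0,0],"turn":-0.667}

```text
clock: 10.9
eef_pos: [0.5066, -0.34, 0.0916]
orientation: [-0.001, 0.012, 1.0, -0.005]
force: [-0.9, -0.1, -0.7]
opening: 0.0548
```

```bash
python3 - <<'E'
from h import *
st()
E
```

```text
t 10.9 tcp [ 0.5066 -0.34    0.0916] jaw 88.61 q [ 0.7   0.88 -0.34  1.72  0.47  0.62  1.63] F [-0.9 -0.1 -0.7] M [ 0.01  0.03 -0.05] open 0.0548
```

>>> servo_tool:
  motion:
    - {"grip":1,"xyz":[0,0,0.002],"turn":0.15}
    - {"grip":1,"xyz":[0,0,0.004],"turn":0.3}
    - {"grip":1,"xyz":[0,0,0.006],"turn":0.45}
    - {"grip":1,"xyz":[0,0,0.008],"turn":0.6}
    - {"grip":1,"xyz":[0,0,0.008],"turn":0.7}
    - {"grip":1,"xyz":[0,0,0.008],"turn":0.7}
    - {"grip":1,"xyz":[0,0,0.008],"turn":0.7}
    - {"grip":1,"xyz":[0,0,0.008],"turn":0.7}
    - {"grip":1,"xyz":[0,0,0.008],"turn":0.7}
    - {"grip":1,"xyz":[0,0,0.008],"turn":0.7}
    - {"grip":1,"xyz":[0,0,0.008],"turn":0.7}
    - {"grip":1,"xyz":[0,0,0.008],"turn":0.7}
    - {"grip":1,"xyz":[0,0,0.008],"turn":0.7}

```text
clock: 12.52
eef_pos: [0.5067, -0.34, 0.09]
orientation: [0.004, 0.896, 0.444, -0.003]
force: [1.2, -1.9, -4.0]
opening: 0.0551
```

```bash
python3 - <<'E'
from h import *
st()
E
```

```text
t 12.53 tcp [ 0.5067 -0.34    0.09  ] jaw -37.32 q [ 0.38  0.88  0.23  1.74 -0.32  0.55  0.15] F [ 1.2 -1.9 -4. ] M [ 0.03  0.24 -0.08] open 0.0551
```

>>> servo_tool:
  motion:
    - {"grip":1,"xyz":[0,0,0.001],"turn":0.04}
    - {"grip":1,"xyz":[0,0,0.001],"turn":0.08}
    - {"grip":1,"xyz":[0,0,0.002],"turn":0.12}
    - {"grip":1,"xyz":[0,0,0.002],"turn":0.14}
    - {"grip":1,"xyz":[0,0,0.002],"turn":0.14}

```text
clock: 13.15
eef_pos: [0.5066, -0.34, 0.0896]
orientation: [0.004, 0.971, 0.239, -0.003]
force: [1.0, -2.3, -2.3]
opening: 0.0552
```

```bash
python3 - <<'E'
from h import *
st()
E
```

```text
t 13.15 tcp [ 0.5066 -0.34    0.0896] jaw -62.4 q [ 0.32  0.9   0.34  1.74 -0.48  0.58 -0.14] F [ 1.  -2.3 -2.3] M [ 0.21  0.21 -0.03] open 0.0552
```

Past the first candidate without resistance. Next.

>>> servo_tool:
  motion:
    - {"grip":1,"xyz":[0,0,0.001],"turn":0.05}
    - {"grip":1,"xyz":[0,0,0.001],"turn":0.1}
    - {"grip":1,"xyz":[0,0,0.002],"turn":0.14}
    - {"grip":1,"xyz":[0,0,0.002],"turn":0.17}
    - {"grip":1,"xyz":[0,0,0.002],"turn":0.17}

```text
clock: 13.78
eef_pos: [0.5066, -0.34, 0.0893]
orientation: [0.005, 1.0, -0.025, -0.001]
force: [-0.5, -2.0, -1.6]
opening: 0.0549
```

```bash
python3 - <<'E'
from h import *
st()
E
```

```text
t 13.78 tcp [ 0.5066 -0.34    0.0893] jaw -92.85 q [ 0.25  0.93  0.48  1.75 -0.66  0.63 -0.51] F [-0.5 -2.  -1.6] M [ 0.2  -0.03 -0.06] open 0.0549
```

>>> servo_tool:
  motion:
    - {"grip":1,"xyz":[0,0,0.001],"turn":0.05}
    - {"grip":1,"xyz":[0,0,0.001],"turn":0.1}
    - {"grip":1,"xyz":[0,0,0.002],"turn":0.14}
    - {"grip":1,"xyz":[0,0,0.002],"turn":0.17}
    - {"grip":1,"xyz":[0,0,0.002],"turn":0.17}

```text
clock: 14.4
eef_pos: [0.5066, -0.34, 0.0889]
orientation: [0.005, 0.958, -0.286, -0.0]
force: [0.3, -0.8, -1.7]
opening: 0.0552
```

```bash
python3 - <<'E'
from h import *
st()
E
```

```text
t 14.4 tcp [ 0.5066 -0.34    0.0889] jaw -123.27 q [ 0.19  0.97  0.62  1.75 -0.82  0.69 -0.9 ] F [ 0.3 -0.8 -1.7] M [ 0.11 -0.05 -0.12] open 0.0552
```

>>> servo_tool:
  motion:
    - {"grip":1,"xyz":[0,0,0],"turn":0.02}
    - {"grip":1,"xyz":[0,0,0.001],"turn":0.04}
    - {"grip":1,"xyz":[0,0,0.001],"turn":0.04}

```text
clock: 14.78
eef_pos: [0.5066, -0.34, 0.0889]
orientation: [0.005, 0.939, -0.344, 0.0]
force: [-1.6, -1.8, -0.3]
opening: 0.0552
```

```bash
python3 - <<'E'
from h import *
st()
E
```

```text
t 14.78 tcp [ 0.5066 -0.34    0.0889] jaw -130.3 q [ 0.17  0.98  0.65  1.75 -0.85  0.71 -0.99] F [-1.6 -1.8 -0.3] M [ 0.07 -0.08 -0.09] open 0.0552
```

>>> servo_tool:
  motion:
    - {"grip":0,"xyz":[0,0,0],"turn":0}
    - {"grip":0,"xyz":[0,0,0],"turn":0}
    - {"grip":0,"xyz":[0,0,0],"turn":-0.05}
    - {"grip":0,"xyz":[0,0,0],"turn":-0.6667}
    - {"grip":0,"xyz":[0,0,0],"turn":-0.6667}
    - {"grip":0,"xyz":[0,0,0],"turn":-0.6667}
    - {"grip":0,"xyz":[0,0,0],"turn":-0.6667}
    - {"grip":0,"xyz":[0,0,0],"turn":-0.6667}
    - {"grip":0,"xyz":[0,0,0],"turn":-0.6667}
    - {"grip":0,"xyz":[0,0,0],"turn":-0.6667}
    - {"grip":0,"xyz":[0,0,0],"turn":-0.6667}
    - {"grip":0,"xyz":[0,0,0],"turn":-0.6667}
    - {"grip":0,"xyz":[0,0,0],"turn":-0.6667}
    - {"grip":0,"xyz":[0,0,0],"turn":-0.6667}
    - {"grip":0,"xyz":[0,0,0],"turn":-0.6667}
    - {"grip":1,"xyz":[0,0,0],"turn":-0.6667}
    - {"grip":1,"xyz":[0,0,0],"turn":-0.6667}
    - {"grip":1,"xyz":[0,0,0],"turn":-0.6667}
    - {"grip":1,"xyz":[0,0,0],"turn":-0.6667}

```text
clock: 17.15
eef_pos: [0.5067, -0.3399, 0.0888]
orientation: [0.003, 0.768, 0.641, -0.004]
force: [0.1, 0.2, 0.7]
opening: 0.0547
```

```bash
python3 - <<'E'
from h import *
st()
E
```

```text
t 17.15 tcp [ 0.5067 -0.3399  0.0888] jaw -10.29 q [ 0.45  0.87  0.11  1.74 -0.15  0.54  0.47] F [0.1 0.2 0.7] M [-0.07  0.04  0.03] open 0.0547
```

>>> servo_tool:
  motion:
    - {"grip":1,"xyz":[0,0,0],"turn":0.03}
    - {"grip":1,"xyz":[0,0,0.001],"turn":0.06}
    - {"grip":1,"xyz":[0,0,0.001],"turn":0.09}
    - {"grip":1,"xyz":[0,0,0.002],"turn":0.12}
    - {"grip":1,"xyz":[0,0,0.002],"turn":0.14}
    - {"grip":1,"xyz":[0,0,0.002],"turn":0.14}

```text
clock: 17.9
eef_pos: [0.5067, -0.3399, 0.0886]
orientation: [0.004, 0.889, 0.458, -0.004]
force: [0.5, -0.3, -0.2]
opening: 0.0548
```

```bash
python3 - <<'E'
from h import *
st()
E
```

```text
t 17.9 tcp [ 0.5067 -0.3399  0.0886] jaw -35.46 q [ 0.38  0.89  0.23  1.74 -0.32  0.55  0.18] F [ 0.5 -0.3 -0.2] M [ 0.12  0.29 -0.07] open 0.0548
```

Free past -29.6; so next is -59.6 (yaw 23°) or -89.6.

>>> servo_tool:
  motion:
    - {"grip":1,"xyz":[0,0,0],"turn":0.03}
    - {"grip":1,"xyz":[0,0,0.001],"turn":0.06}
    - {"grip":1,"xyz":[0,0,0.001],"turn":0.09}
    - {"grip":1,"xyz":[0,0,0.002],"turn":0.12}
    - {"grip":1,"xyz":[0,0,0.002],"turn":0.14}
    - {"grip":1,"xyz":[0,0,0.002],"turn":0.14}

```text
clock: 18.65
eef_pos: [0.5067, -0.3399, 0.0882]
orientation: [0.004, 0.967, 0.254, -0.003]
force: [1.5, -1.8, 0.7]
opening: 0.055
```

```bash
python3 - <<'E'
from h import *
st()
E
```

```text
t 18.65 tcp [ 0.5067 -0.3399  0.0882] jaw -60.59 q [ 0.32  0.9   0.34  1.74 -0.48  0.57 -0.11] F [ 1.5 -1.8  0.7] M [ 0.27  0.27 -0.04] open 0.055
```

>>> servo_tool:
  motion:
    - {"grip":1,"xyz":[0,0,0],"turn":0.02}
    - {"grip":1,"xyz":[0,0,0],"turn":0.04}
    - {"grip":1,"xyz":[0,0,0.001],"turn":0.05}
    - {"grip":1,"xyz":[0,0,0.001],"turn":0.05}

```text
clock: 19.15
eef_pos: [0.5078, -0.3394, 0.0884]
orientation: [0.005, 0.984, 0.179, -0.002]
force: [2.1, 2.0, 3.1]
opening: 0.0576
```

```bash
python3 - <<'E'
from h import *
st()
E
```

```text
t 19.15 tcp [ 0.5078 -0.3394  0.0884] jaw -69.36 q [ 0.3   0.91  0.38  1.74 -0.53  0.59 -0.21] F [2.1 2.  3.1] M [ 0.25 -0.3   1.33] open 0.0576
```

>>> servo_tool:
  motion:
    - {"grip":1,"xyz":[0,0,0],"turn":-0.03}
    - {"grip":1,"xyz":[0,0,0],"turn":-0.045}
    - {"grip":1,"xyz":[0,0,0],"turn":-0.045}

```text
clock: 19.52
eef_pos: [0.5077, -0.3393, 0.0884]
orientation: [0.004, 0.969, 0.247, -0.002]
force: [1.5, 2.0, 2.6]
opening: 0.0574
```

```bash
python3 - <<'E'
from h import *
st()
E
```

```text
t 19.52 tcp [ 0.5077 -0.3393  0.0884] jaw -61.35 q [ 0.32  0.9   0.34  1.74 -0.49  0.58 -0.12] F [1.5 2.  2.6] M [ 0.29 -0.2   0.07] open 0.0574
```

>>> servo_tool:
  motion:
    - {"grip":0,"xyz":[0,0,0],"turn":0}
    - {"grip":0,"xyz":[0,0,0],"turn":0}
    - {"grip":0,"xyz":[-0.006,0,0],"turn":-0.045}
    - {"grip":0,"xyz":[-0.006,0,0],"turn":-0.045}
    - {"grip":1,"xyz":[-0.006,0,0],"turn":-0.045}
    - {"grip":1,"xyz":[-0.006,0,0],"turn":-0.045}
    - {"grip":1,"xyz":[-0.006,0,0],"turn":-0.045}
    - {"grip":1,"xyz":[-0.006,0,0],"turn":-0.045}

```text
clock: 20.52
eef_pos: [0.507, -0.3398, 0.0884]
orientation: [0.004, 0.949, 0.315, -0.002]
force: [1.0, -0.9, -0.8]
opening: 0.055
```

```bash
python3 - <<'E'
from h import *
st()
E
```

```text
t 20.52 tcp [ 0.507  -0.3398  0.0884] jaw -53.26 q [ 0.34  0.9   0.3   1.74 -0.44  0.56 -0.02] F [ 1.  -0.9 -0.8] M [-0.03  0.08  0.06] open 0.055
```

>>> servo_tool:
  motion:
    - {"grip":1,"xyz":[0,0,0],"turn":0.02}
    - {"grip":1,"xyz":[0,0,0],"turn":0.035}
    - {"grip":1,"xyz":[0,0,0],"turn":0.042}
    - {"grip":1,"xyz":[0,0,0],"turn":0.042}

```text
clock: 21.02
eef_pos: [0.5071, -0.3398, 0.0884]
orientation: [0.004, 0.967, 0.253, -0.002]
force: [0.5, -1.3, -1.3]
opening: 0.0548
```

```bash
python3 - <<'E'
from h import *
st()
E
```

```text
t 21.02 tcp [ 0.5071 -0.3398  0.0884] jaw -60.68 q [ 0.32  0.9   0.34  1.74 -0.48  0.57 -0.11] F [ 0.5 -1.3 -1.3] M [-0.16  0.18  0.83] open 0.0548
```

>>> servo_tool:
  motion:
    - {"grip":1,"xyz":[0,0,0],"turn":0.005}
    - {"grip":1,"xyz":[0,0,0],"turn":0.01}
    - {"grip":1,"xyz":[0,0,0],"turn":0.01}

```text
clock: 21.4
eef_pos: [0.5077, -0.3394, 0.0884]
orientation: [0.005, 0.971, 0.238, -0.002]
force: [1.5, -0.6, -1.2]
opening: 0.0553
```

```bash
python3 - <<'E'
from h import *
st()
E
```

```text
t 21.4 tcp [ 0.5077 -0.3394  0.0884] jaw -62.44 q [ 0.32  0.9   0.35  1.74 -0.49  0.58 -0.13] F [ 1.5 -0.6 -1.2] M [ 0.15 -0.22  0.99] open 0.0553
```

>>> servo_tool:
  motion:
    - {"grip":1,"xyz":[0,0,0],"turn":-0.04}
    - {"grip":1,"xyz":[0,0,0],"turn":-0.08}
    - {"grip":1,"xyz":[0,0,0],"turn":-0.12}
    - {"grip":1,"xyz":[0,0,0],"turn":-0.138}
    - {"grip":1,"xyz":[0,0,0],"turn":-0.138}
    - {"grip":0,"xyz":[0,0,0],"turn":-0.138}
    - {"grip":0,"xyz":[0,0,0],"turn":-0.138}
    - {"grip":1,"xyz":[-0.004,0,0],"turn":-0.138}
    - {"grip":1,"xyz":[-0.004,0,0],"turn":-0.138}
    - {"grip":1,"xyz":[-0.004,0,0],"turn":-0.138}
    - {"grip":1,"xyz":[-0.004,0,0],"turn":-0.138}

```text
clock: 22.78
eef_pos: [0.5069, -0.3397, 0.0883]
orientation: [0.004, 0.897, 0.441, -0.003]
force: [-0.6, -0.0, 0.1]
opening: 0.0551
```

```bash
python3 - <<'E'
from h import *
st(); 
E
```

```text
t 22.77 tcp [ 0.5069 -0.3397  0.0883] jaw -37.61 q [ 0.38  0.89  0.23  1.74 -0.34  0.55  0.16] F [-0.6 -0.   0.1] M [-0.12  0.27 -0.  ] open 0.0551
```

>>> servo_tool:
  motion:
    - {"grip":0,"xyz":[0,0,0],"turn":0}
    - {"grip":0,"xyz":[0,0,0],"turn":0}
    - {"grip":0,"xyz":[0,0,0],"turn":0}
    - {"grip":0,"xyz":[0,0,-0.4],"turn":0}
    - {"grip":0,"xyz":[0,0,-0.8],"turn":0}
    - {"grip":0,"xyz":[0,0,-0.8],"turn":0}

```text
clock: 23.52
eef_pos: [0.5096, -0.3409, 0.2132]
orientation: [0.008, 0.897, 0.441, -0.0]
force: [-0.0, -0.1, -0.2]
opening: 0.0881
```

```bash
python3 - <<'E'
from h import *
st(); plan((.52,-.15,.2,-60),(.62,-.033,.12,-83)); snap('top','t2');snap('scene','s2')
t=cv2.imread('pics/t2.png'); cv2.imwrite('pics/t2z.png',cv2.resize(t[115:175,190:345],(775,300),interpolation=cv2.INTER_CUBIC))
E
```

```text
t 23.52 tcp [ 0.5096 -0.3409  0.2132] jaw -37.63 q [ 0.33  0.72  0.32  1.66 -0.28  0.79  0.12] F [-0.  -0.1 -0.2] M [-0.03  0.09 -0.07] open 0.0881
-> [ 0.52 -0.15  0.2 ] -60
   xyz [0.525, -0.361, 0.044] turn 0.0621 rows>= 1.5
   xyz [0.445, -0.456, 0.044] turn 0.0621 rows>= 1.5
-> [ 0.62  -0.033  0.12 ] -83
   xyz [0.967, -0.342, 0.533] turn 0.1278 rows>= 2.8
```

View pics/t2.png

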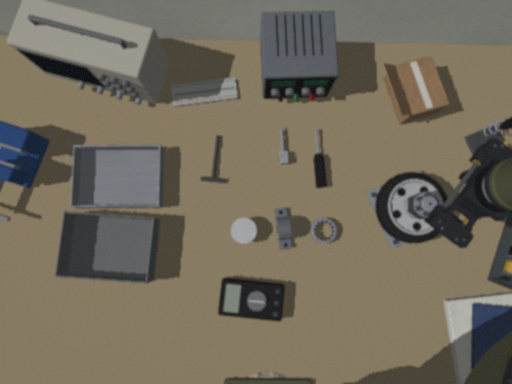

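View pics/t2z.png

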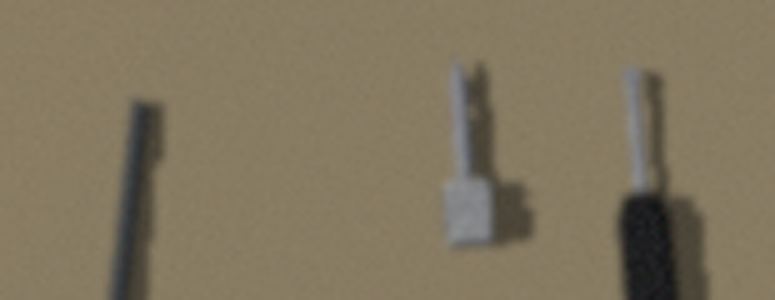

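View pics/s2.png

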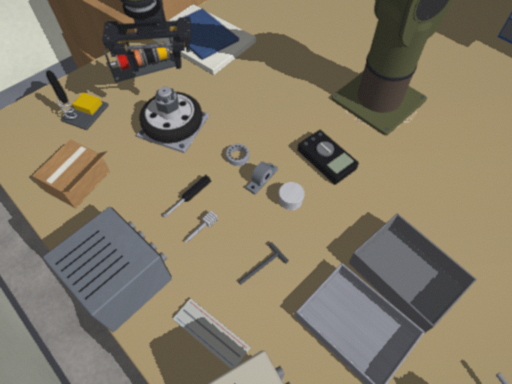

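```bash
python3 - <<'E'
from h import *
p,d=cv2.imread('pics/t2.png'),np.load('pics/t2.npy'); W=pts('top',d)
roi=np.zeros(d.shape,bool); roi[120:170,270:300]=1
m=roi&(W[...,2]>.015); P=W[m]; r=cv2.minAreaRect((P[:,:2]*1000).astype(np.float32)); print('head depth',P.mean(0),r)
hc=ray('top',283.4,156.8,.022); tip=ray('top',190+457/5-.4,115+63/5-.4,.011); base=ray('top',190+464/5-.4,115+182/5-.4,.011); print(hc,tip,base)
for a,b in((hc,tip),(base,tip)): dd=b-a; print(np.degrees(np.arctan2(dd[1],dd[0])),np.hypot(*dd[:2]))
# bright mask shank
g=cv2.cvtColor(p,cv2.COLOR_BGR2HSV); s=roi&(g[...,1]<60)&(g[...,2]>90); v,u=np.nonzero(s); Q=np.array([ray('top',a,b,.015)[:2] for a,b in zip(u,v)])
c,_,_=[cv2.PCACompute2(Q.astype(np.float32),None)[i] for i in range(3)]; vec=cv2.PCACompute2(Q.astype(np.float32),None)[1][0]; print(len(Q),c,np.degrees(np.arctan2(vec[1],vec[0])))
E
```

```text
head depth [ 0.63653784 -0.03450229  0.02070172] ((653.5955810546875, -31.19605827331543), (75.08875274658203, 22.005687713623047), 8.92359447479248)
[ 0.62956805 -0.0348779   0.022     ] [ 0.7083453  -0.02927882  0.011     ] [ 0.6468311  -0.03313229  0.011     ]
4.065454546569892 0.07897597563705508
3.584529866575976 0.0616347771822159
255 [[ 0.64922845 -0.03239397]] 4.847576
```

>>> servo_tool:
  motion:
    - {"grip":0.4,"xyz":[0.525,-0.361,0],"turn":0.062}
    - {"grip":0.4,"xyz":[0.525,-0.361,0.044],"turn":0.062}

```text
clock: 23.88
eef_pos: [0.5117, -0.2394, 0.1991]
orientation: [0.002, 0.936, 0.352, -0.003]
force: [-0.6, 0.0, 0.7]
opening: 0.0702
```

>>> servo_tool:
  motion:
    - {"grip":0.4,"xyz":[0.445,-0.456,0.044],"turn":0.062}
    - {"grip":0.4,"xyz":[0.445,-0.456,0.044],"turn":0.062}

```text
clock: 24.12
eef_pos: [0.5154, -0.14, 0.1895]
orientation: [0.001, 0.966, 0.26, -0.005]
force: [-0.4, 0.1, -0.4]
opening: 0.0535
```

```bash
python3 - <<'E'
from h import *
st(); plan((.6287,-.0348,.1,-85.8),(.6287,-.0348,.003,-85.8))
E
```

```text
t 24.12 tcp [ 0.5154 -0.14    0.1895] jaw -59.84 q [-0.08  0.69  0.44  1.9  -0.45  0.66 -0.41] F [-0.4  0.1 -0.4] M [-0.04  0.11  0.  ] open 0.0535
-> [ 0.629 -0.035  0.1  ] -85.8
   xyz [0.503, -0.113, 0.298] turn 0.0721 rows>= 1.4
   xyz [0.464, -0.223, 0.298] turn 0.0721 rows>= 1.4
-> [ 0.629 -0.035  0.003] -85.8
   xyz [0.0, 0.0, 0.647] turn -0.0 rows>= 1.6
```

>>> servo_tool:
  motion:
    - {"grip":0.4,"xyz":[0.503,-0.113,0.298],"turn":0.072}
    - {"grip":0.4,"xyz":[0.503,-0.113,0.298],"turn":0.072}

```text
clock: 24.38
eef_pos: [0.5715, -0.0834, 0.1405]
orientation: [0.0, 0.989, 0.151, -0.007]
force: [-0.3, -1.1, -0.2]
opening: 0.053
```

>>> servo_tool:
  motion:
    - {"grip":0.4,"xyz":[0.464,-0.223,0.2],"turn":0.072}
    - {"grip":0.4,"xyz":[0.464,-0.223,0.298],"turn":0.072}
    - {"grip":0.4,"xyz":[0.464,-0.223,0.298],"turn":0.072}
    - {"grip":0.4,"xyz":[0.464,-0.223,0.298],"turn":0.072}

```text
clock: 24.88
eef_pos: [0.626, -0.0329, 0.0949]
orientation: [0.002, 0.999, 0.037, -0.008]
force: [0.4, -0.6, 0.4]
opening: 0.0531
```

```bash
python3 - <<'E'
from h import *
st(); plan((.6287,-.0348,.003,-85.8))
snap('scene','s3'); cv2.imwrite('pics/s3z.png',cv2.resize(cv2.imread('pics/s3.png')[140:270,130:270],(646,600),interpolation=cv2.INTER_CUBIC))
E
```

```text
t 24.88 tcp [ 0.626  -0.0329  0.0949] jaw -85.74 q [-0.3   0.96  0.53  1.67 -0.67  0.72 -0.92] F [ 0.4 -0.6  0.4] M [-0.07  0.12  0.06] open 0.0531
-> [ 0.629 -0.035  0.003] -85.8
   xyz [0.017, 0.014, 0.612] turn 0.0003 rows>= 1.5
```

View pics/s3z.png

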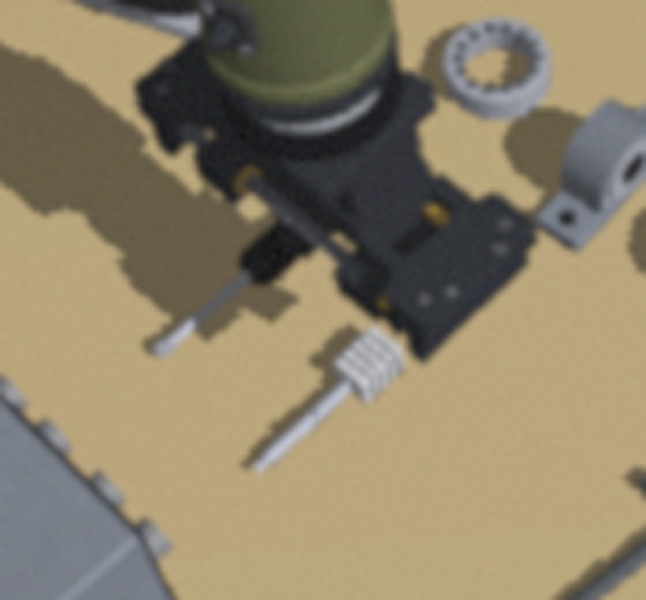

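>>> servo_tool:
  motion:
    - {"grip":0.4,"xyz":[0.017,0.014,0.25],"turn":0}
    - {"grip":0.4,"xyz":[0.017,0.014,0.45],"turn":0}
    - {"grip":0.4,"xyz":[0.017,0.014,0.56],"turn":0}
    - {"grip":0.4,"xyz":[0.017,0.014,0.6],"turn":0}
    - {"grip":0.4,"xyz":[0.017,0.014,0.6],"turn":0}

```text
clock: 25.55
eef_pos: [0.6282, -0.036, 0.0063]
orientation: [0.002, 0.999, 0.037, -0.007]
force: [0.2, 0.1, 0.2]
opening: 0.0527
```

```bash
python3 - <<'E'
from h import *
st()
E
```

```text
t 25.55 tcp [ 0.6282 -0.036   0.0063] jaw -85.81 q [-0.25  1.08  0.44  1.68 -0.75  0.57 -0.86] F [0.2 0.1 0.2] M [-0.01  0.11 -0.01] open 0.0527
```

Close, moderately firm.

>>> servo_tool:
  motion:
    - {"grip":1,"xyz":[0,-0.006,0.013],"turn":0}
    - {"grip":1,"xyz":[0,-0.006,0.013],"turn":0}
    - {"grip":1,"xyz":[0,-0.006,0.013],"turn":0}
    - {"grip":1,"xyz":[0,-0.006,0.013],"turn":0}
  force: 35

```text
clock: 26.05
eef_pos: [0.6283, -0.0349, 0.0046]
orientation: [0.002, 0.999, 0.037, -0.006]
force: [0.1, 1.4, 2.1]
opening: 0.0215
```

>>> servo_tool:
  motion:
    - {"grip":1,"xyz":[0,0,-0.2],"turn":0}
    - {"grip":1,"xyz":[0,0,-0.5],"turn":0}
    - {"grip":1,"xyz":[0,0,-0.9],"turn":0}
    - {"grip":1,"xyz":[0,0,-0.95],"turn":0}

```text
clock: 26.55
eef_pos: [0.6326, -0.0355, 0.1514]
orientation: [0.003, 0.999, 0.036, -0.002]
force: [-0.0, -0.9, -1.2]
opening: 0.0217
```

```bash
python3 - <<'E'
from h import *
st(); c,s=np.cos(np.radians(22.5)),np.sin(np.radians(22.5))
plan((.46,-.2,.16,-80),(.507-.118*c,-.34-.118*s,.16,-67.5))
snap('top','t4'); snap('scene','s4'); cv2.imwrite('pics/s4z.png',cv2.resize(cv2.imread('pics/s4.png')[100:270,130:270],(494,600),interpolation=cv2.INTER_CUBIC))
E
```

```text
t 26.55 tcp [ 0.6326 -0.0355  0.1514] jaw -85.82 q [-0.32  0.89  0.59  1.63 -0.63  0.82 -0.96] F [-0.  -0.9 -1.2] M [-0.09  0.14  0.06] open 0.0217
-> [ 0.46 -0.2   0.16] -80
   xyz [-0.614, 0.505, -0.029] turn -0.0162 rows>= 1.9
   xyz [-0.639, 0.473, -0.029] turn -0.0162 rows>= 1.9
-> [ 0.398 -0.385  0.16 ] -67.5
   xyz [-0.311, 0.572, 0.0] turn -0.0347 rows>= 1.6
   xyz [-0.371, 0.535, 0.0] turn -0.0347 rows>= 1.6
```

View pics/s4z.png

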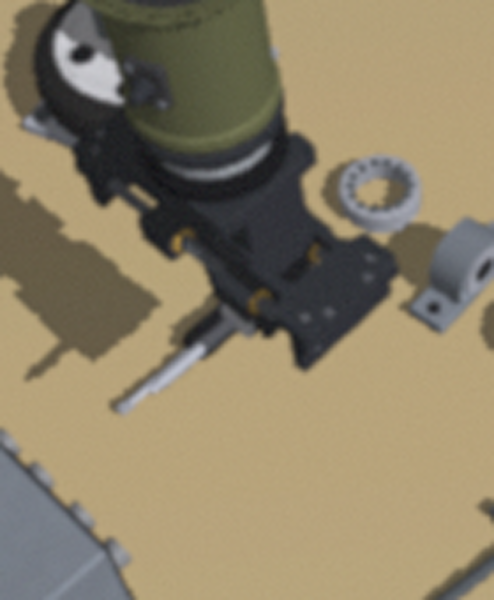

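>>> servo_tool:
  motion:
    - {"grip":1,"xyz":[-0.3,0.25,-0.029],"turn":-0.016}
    - {"grip":1,"xyz":[-0.614,0.505,-0.05],"turn":-0.016}
    - {"grip":1,"xyz":[-0.614,0.505,-0.05],"turn":-0.016}

```text
clock: 27.02
eef_pos: [0.5387, -0.1207, 0.1556]
orientation: [0.002, 0.998, 0.057, -0.009]
force: [-0.2, 0.3, -1.3]
opening: 0.0216
```

>>> servo_tool:
  motion:
    - {"grip":1,"xyz":[-0.3,0.24,-0.029],"turn":-0.016}
    - {"grip":1,"xyz":[-0.639,0.473,-0.029],"turn":-0.016}
    - {"grip":1,"xyz":[-0.639,0.473,-0.029],"turn":-0.016}

```text
clock: 27.4
eef_pos: [0.4473, -0.2049, 0.1611]
orientation: [0.001, 0.997, 0.078, -0.011]
force: [-0.1, 0.3, -1.1]
opening: 0.0218
```

```bash
python3 - <<'E'
from h import *
st(); c,s=np.cos(np.radians(22.5)),np.sin(np.radians(22.5))
plan((.507-.118*c,-.34-.118*s,.16,-67.5))
E
```

```text
t 27.4 tcp [ 0.4473 -0.2049  0.1611] jaw -81.05 q [ 0.04  0.71  0.48  2.04 -0.59  0.55 -0.48] F [-0.1  0.3 -1.1] M [ 0.03  0.06 -0.  ] open 0.0218
-> [ 0.398 -0.385  0.16 ] -67.5
   xyz [-0.256, 0.568, 0.004] turn -0.0376 rows>= 1.5
   xyz [-0.321, 0.534, 0.004] turn -0.0376 rows>= 1.5
```

>>> servo_tool:
  motion:
    - {"grip":1,"xyz":[-0.13,0.3,0],"turn":-0.0376}
    - {"grip":1,"xyz":[-0.256,0.568,0],"turn":-0.0376}
    - {"grip":1,"xyz":[-0.256,0.568,0],"turn":-0.0376}

```text
clock: 27.78
eef_pos: [0.4223, -0.298, 0.1613]
orientation: [0.002, 0.991, 0.135, -0.012]
force: [0.8, 0.8, -1.0]
opening: 0.0215
```

>>> servo_tool:
  motion:
    - {"grip":1,"xyz":[-0.16,0.27,0],"turn":-0.0376}
    - {"grip":1,"xyz":[-0.321,0.534,0],"turn":-0.0376}
    - {"grip":1,"xyz":[-0.321,0.534,0],"turn":-0.0376}
    - {"grip":1,"xyz":[-0.321,0.534,0],"turn":-0.0376}

```text
clock: 28.28
eef_pos: [0.3985, -0.3855, 0.1613]
orientation: [-0.001, 0.981, 0.194, -0.012]
force: [1.0, 0.7, -0.8]
opening: 0.0218
```

```bash
python3 - <<'E'
from h import *
st(); c,s=np.cos(np.radians(22.5)),np.sin(np.radians(22.5))
plan((.507-.118*c,-.34-.118*s,.1136,-67.5))
snap('top','t5'); snap('scene','s5'); cv2.imwrite('pics/s5z.png',cv2.resize(cv2.imread('pics/s5.png')[50:170,130:270],(700,600),interpolation=cv2.INTER_CUBIC))
cv2.imwrite('pics/t5z.png',cv2.resize(cv2.imread('pics/t5.png')[160:290,360:500],(646,600),interpolation=cv2.INTER_CUBIC))
E
```

```text
t 28.27 tcp [ 0.3985 -0.3855  0.1613] jaw -67.64 q [ 0.45  0.75  0.4   1.86 -0.43  0.63 -0.08] F [ 1.   0.7 -0.8] M [0.03 0.13 0.01] open 0.0218
-> [ 0.398 -0.385  0.114] -67.5
   xyz [-0.003, -0.003, 0.318] turn -0.0008 rows>= 0.8
```

View pics/s5z.png

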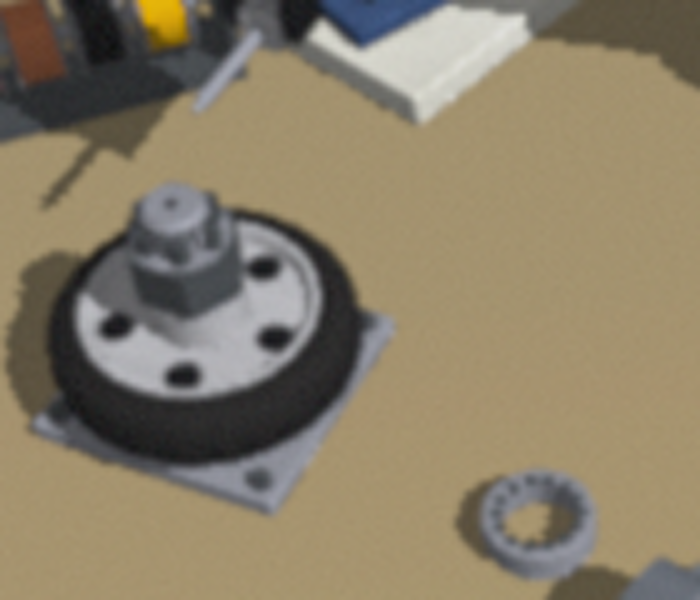

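View pics/t5z.png

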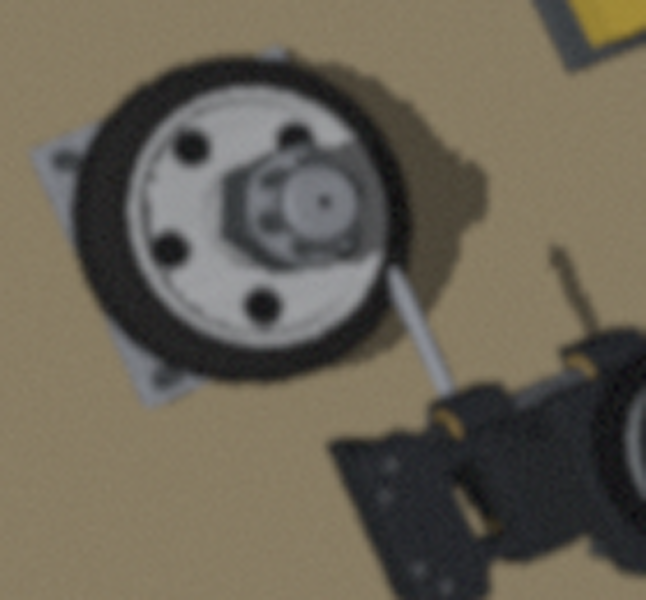

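```bash
python3 - <<'E'
from h import *
f=lambda n,x,y,z,k,ox,oy: ray(n,ox+x/k-.4,oy+y/k-.4,z)
a=f('top',397,268,.168,4.614,360,160); b=f('top',447,388,.168,4.614,360,160)
c=f('top',322,201,.136,4.614,360,160)
d=b-a; print(a,b,np.degrees(np.arctan2(-d[1],-d[0])),c)
n=np.array([-np.sin(np.radians(22.5)),np.cos(np.radians(22.5))]); print('lateral tip/base vs axle mm',((a-c)[:2]@n)*1e3,((b-c)[:2]@n)*1e3)
p,j=pose(); print('tcp lateral',(p[:2]-[.507,-.34])@n*1e3)
# scene: shank height by triangulation w/ scene tip
for z in(.16,.165,.17,.175): print(z,f('scene',200,108,z,5,130,50)[:2], f('top',397,268,z,4.614,360,160)[:2])
E
```

```text
[ 0.47496759 -0.35734789  0.168     ] [ 0.42241123 -0.37680041  0.168     ] 20.31087107071606 [ 0.50771484 -0.34007053  0.136     ]
lateral tip/base vs axle mm -3.4303683370128 -1.2897098869662076
tcp lateral -0.3852482667537792
0.16 [ 0.46319509 -0.36433471] [ 0.47549095 -0.36140294]
0.165 [ 0.46607032 -0.35897004] [ 0.47516385 -0.35886853]
0.17 [ 0.46894555 -0.35360538] [ 0.47483675 -0.35633413]
0.175 [ 0.47182077 -0.34824071] [ 0.47450965 -0.35379972]
```

```bash
python3 - <<'E'
from h import *
p=cv2.imread('pics/t5.png'); K=5
x0,y0=440,210
z=cv2.resize(p[y0:y0+45,x0:x0+35],None,fx=16,fy=13.3,interpolation=cv2.INTER_CUBIC); cv2.imwrite('pics/t5zz.png',z)
# per-row intensity-weighted centre of shank against background
g=p.astype(int); 
sh=(g[...,0]-g[...,2]) # blue minus red : aluminium/steel bluish vs brown bench/black tyre
rows=[]
for v in range(218,248):
    u=np.arange(438,466); w=np.clip(sh[v,u]+5,0,None)*(g[v,u].sum(1)>330); 
    if w.sum()>20: rows.append((v,(u*w).sum()/w.sum(),w.sum()))
rows=np.array(rows); print(rows.round(1).tolist())
E
```

```text
[[218.0, 439.3, 31.0], [219.0, 441.1, 37.0], [220.0, 442.4, 52.0], [221.0, 443.7, 55.0], [222.0, 444.8, 46.0], [223.0, 445.5, 49.0], [224.0, 447.0, 45.0], [225.0, 447.5, 52.0], [226.0, 448.0, 41.0], [227.0, 448.5, 50.0], [228.0, 448.6, 47.0], [229.0, 449.4, 46.0], [230.0, 449.6, 47.0], [231.0, 450.4, 42.0], [232.0, 450.9, 40.0], [233.0, 451.4, 40.0], [234.0, 451.8, 38.0], [235.0, 452.2, 41.0], [236.0, 452.7, 43.0], [237.0, 453.1, 41.0], [238.0, 453.6, 40.0], [239.0, 454.0, 37.0], [240.0, 454.4, 38.0], [241.0, 455.0, 36.0], [242.0, 455.4, 37.0], [243.0, 455.9, 35.0], [244.0, 455.6, 21.0]]
```

View pics/t5zz.png

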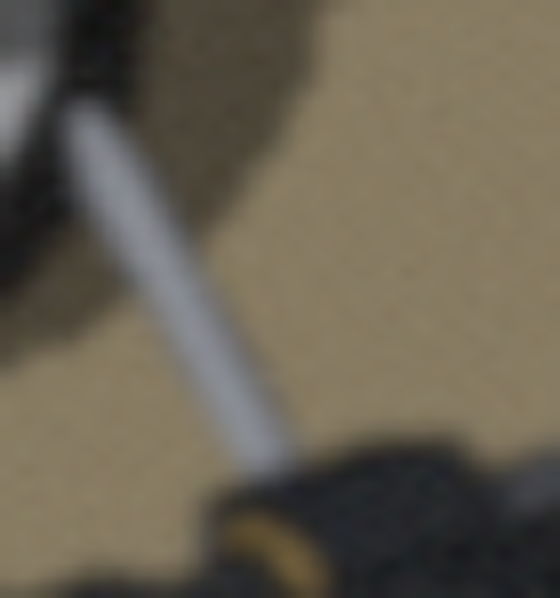

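```bash
python3 - <<'E'
from h import *
v=np.arange(229,243); u=np.array([449.4,449.6,450.4,450.9,451.4,451.8,452.2,452.7,453.1,453.6,454.0,454.4,455.0,455.4])
c=ray('top',360+322/4.614-.4,160+201/4.615-.4,.136)
n=np.array([-np.sin(np.radians(22.5)),np.cos(np.radians(22.5))])
for z in(.163,.168,.173):
    P=np.array([ray('top',a,b,z)[:2] for a,b in zip(u,v)]); k=np.polyfit(P[:,0],P[:,1],1)
    yc=np.polyval(k,.507); print(z,np.degrees(np.arctan(k[0])),'lat first/last',(P[0]-c[:2])@n*1e3,(P[-1]-c[:2])@n*1e3)
print('now', pose())
E
```

```text
0.163 22.659266595444567 lat first/last -3.10465234029588 -3.1563517911667933
0.168 22.659266595444564 lat first/last -0.6558610580074008 -0.7072286362398509
0.173 22.6592665954446 lat first/last 1.7929302242810785 1.7418945186870847
now (array([ 0.39863657, -0.38530259,  0.161654  ]), np.float64(-67.56982103433576))
```

>>> servo_tool:
  motion:
    - {"grip":1,"xyz":[-0.003,-0.003,0.16],"turn":0}
    - {"grip":1,"xyz":[-0.003,-0.003,0.315],"turn":0}
    - {"grip":1,"xyz":[-0.003,-0.003,0.315],"turn":0}
    - {"grip":1,"xyz":[-0.003,-0.003,0.315],"turn":0}

```text
clock: 28.88
eef_pos: [0.3976, -0.3848, 0.115]
orientation: [-0.0, 0.981, 0.195, -0.012]
force: [0.7, -0.8, -0.6]
opening: 0.0215
```

```bash
python3 - <<'E'
from h import *
st(); c,s=np.cos(np.radians(22.5)),np.sin(np.radians(22.5))
for r in(.118,.1,.09,.06,.0425): plan((.507-r*c,-.34-r*s,.1142,-67.5))
snap('scene','s6'); cv2.imwrite('pics/s6z.png',cv2.resize(cv2.imread('pics/s6.png')[60:130,130:220],(771,600),interpolation=cv2.INTER_CUBIC))
E
```

```text
t 28.88 tcp [ 0.3976 -0.3848  0.115 ] jaw -67.51 q [ 0.48  0.82  0.34  1.89 -0.47  0.53 -0.05] F [ 0.7 -0.8 -0.6] M [-0.03  0.1  -0.  ] open 0.0215
-> [ 0.398 -0.385  0.114] -67.5
   xyz [0.001, 0.003, 0.005] turn -0.0001 rows>= 0.0
-> [ 0.415 -0.378  0.114] -67.5
   xyz [0.121, 0.003, 0.005] turn -0.0001 rows>= 0.3
-> [ 0.424 -0.374  0.114] -67.5
   xyz [0.188, 0.003, 0.005] turn -0.0001 rows>= 0.5
-> [ 0.452 -0.363  0.114] -67.5
   xyz [0.388, 0.003, 0.005] turn -0.0001 rows>= 0.9
-> [ 0.468 -0.356  0.114] -67.5
   xyz [0.505, 0.003, 0.005] turn -0.0001 rows>= 1.2
```

View pics/s6z.png

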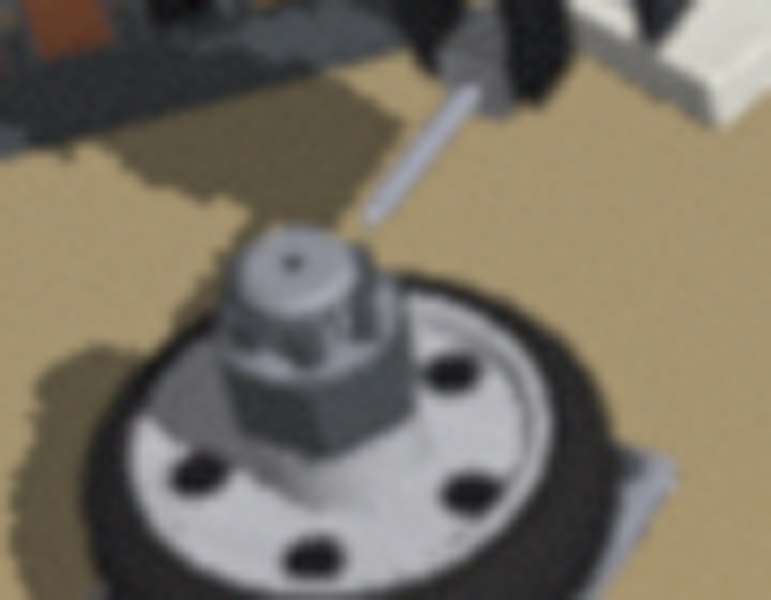

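>>> servo_tool:
  motion:
    - {"grip":1,"xyz":[0.06,0,0.003],"turn":0}
    - {"grip":1,"xyz":[0.11,0,0.003],"turn":0}
    - {"grip":1,"xyz":[0.15,0,0.003],"turn":0}
    - {"grip":1,"xyz":[0.19,0,0.003],"turn":0}
    - {"grip":1,"xyz":[0.19,0,0.003],"turn":0}

```text
clock: 29.55
eef_pos: [0.4246, -0.374, 0.114]
orientation: [0.0, 0.981, 0.195, -0.011]
force: [0.9, -0.6, -1.0]
opening: 0.0218
```

```bash
python3 - <<'E'
from h import *
st(); c,s=np.cos(np.radians(22.5)),np.sin(np.radians(22.5))
for r in(.06,.0425): plan((.507-r*c,-.34-r*s,.1142,-67.5))
E
```

```text
t 29.55 tcp [ 0.4246 -0.374   0.114 ] jaw -67.47 q [ 0.43  0.83  0.36  1.85 -0.47  0.56 -0.09] F [ 0.9 -0.6 -1. ] M [-0.01  0.12 -0.01] open 0.0218
-> [ 0.452 -0.363  0.114] -67.5
   xyz [0.194, 0.001, -0.001] turn 0.0002 rows>= 0.5
-> [ 0.468 -0.356  0.114] -67.5
   xyz [0.311, 0.001, -0.001] turn 0.0002 rows>= 0.7
```

No resistance; tip is in the hole. Continue.

>>> servo_tool:
  motion:
    - {"grip":1,"xyz":[0.06,0,-0.002],"turn":0}
    - {"grip":1,"xyz":[0.11,0,-0.002],"turn":0}
    - {"grip":1,"xyz":[0.16,0,-0.002],"turn":0}
    - {"grip":1,"xyz":[0.2,0,-0.002],"turn":0}
    - {"grip":1,"xyz":[0.24,0,-0.002],"turn":0}
    - {"grip":1,"xyz":[0.28,0,-0.002],"turn":0}
    - {"grip":1,"xyz":[0.28,0,-0.002],"turn":0}

```text
clock: 30.42
eef_pos: [0.4641, -0.3575, 0.1134]
orientation: [0.0, 0.981, 0.196, -0.011]
force: [-0.3, 0.2, -1.8]
opening: 0.0217
```

```bash
python3 - <<'E'
from h import *
st(); c,s=np.cos(np.radians(22.5)),np.sin(np.radians(22.5))
p,j=pose(); print('r',np.hypot(*(p[:2]-[.507,-.34])))
E
```

```text
t 30.43 tcp [ 0.4641 -0.3575  0.1134] jaw -67.41 q [ 0.36  0.85  0.38  1.79 -0.48  0.6  -0.15] F [-0.3  0.2 -1.8] M [-0.01  0.08  0.03] open 0.0217
r 0.04636442335143285
```

>>> servo_tool:
  motion:
    - {"grip":1,"xyz":[0.01,0,-0.003],"turn":0}
    - {"grip":1,"xyz":[0.02,0,-0.003],"turn":0}
    - {"grip":1,"xyz":[0.03,0,-0.003],"turn":0}
    - {"grip":1,"xyz":[0.03,0,-0.003],"turn":0}

```text
clock: 30.92
eef_pos: [0.4662, -0.3566, 0.1138]
orientation: [0.0, 0.981, 0.195, -0.012]
force: [-5.3, -1.2, 1.6]
opening: 0.0214
```

```bash
python3 - <<'E'
from h import *
st(); p,j=pose(); print('r',np.hypot(*(p[:2]-[.507,-.34])))
E
```

```text
t 30.93 tcp [ 0.4662 -0.3566  0.1138] jaw -67.5 q [ 0.35  0.85  0.38  1.79 -0.48  0.61 -0.16] F [-5.3 -1.2  1.6] M [-0.41  1.2   0.07] open 0.0214
r 0.04403584535700427
```

>>> servo_tool:
  motion:
    - {"grip":1,"xyz":[0.02,0,0],"turn":0}
    - {"grip":1,"xyz":[0.035,0,0],"turn":0}
    - {"grip":1,"xyz":[0.035,0,0],"turn":0}

```text
clock: 31.3
eef_pos: [0.4664, -0.3566, 0.1137]
orientation: [0.0, 0.981, 0.193, -0.016]
force: [-9.5, -2.9, 2.2]
opening: 0.0216
```

```bash
python3 - <<'E'
from h import *
st(); p,j=pose(); print('r',np.hypot(*(p[:2]-[.507,-.34])))
snap('scene','s7'); cv2.imwrite('pics/s7z.png',cv2.resize(cv2.imread('pics/s7.png')[60:130,130:220],(771,600),interpolation=cv2.INTER_CUBIC))
snap('top','t7'); cv2.imwrite('pics/t7z.png',cv2.resize(cv2.imread('pics/t7.png')[160:260,360:480],(720,600),interpolation=cv2.INTER_CUBIC))
E
```

```text
t 31.3 tcp [ 0.4664 -0.3566  0.1137] jaw -67.69 q [ 0.35  0.86  0.39  1.78 -0.48  0.62 -0.17] F [-9.5 -2.9  2.2] M [-0.66  2.13  0.07] open 0.0216
r 0.04385226189625197
```

View pics/s7z.png

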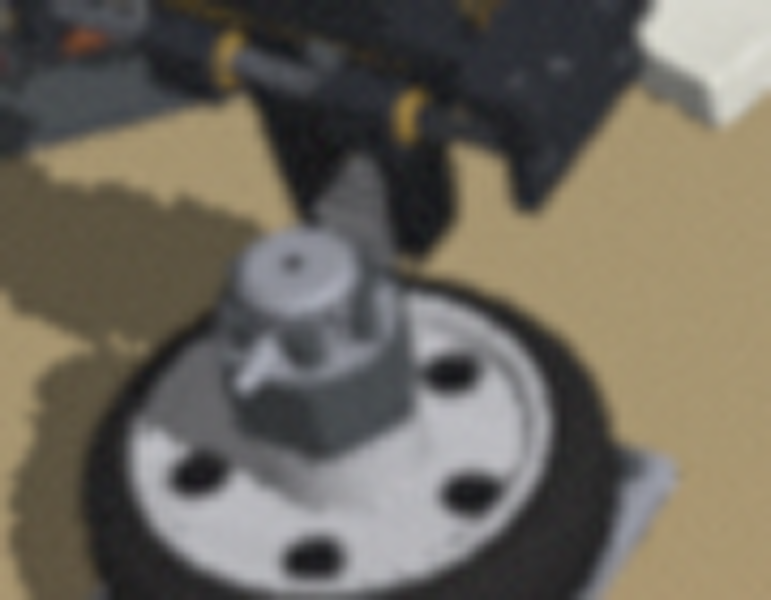

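View pics/t7z.png

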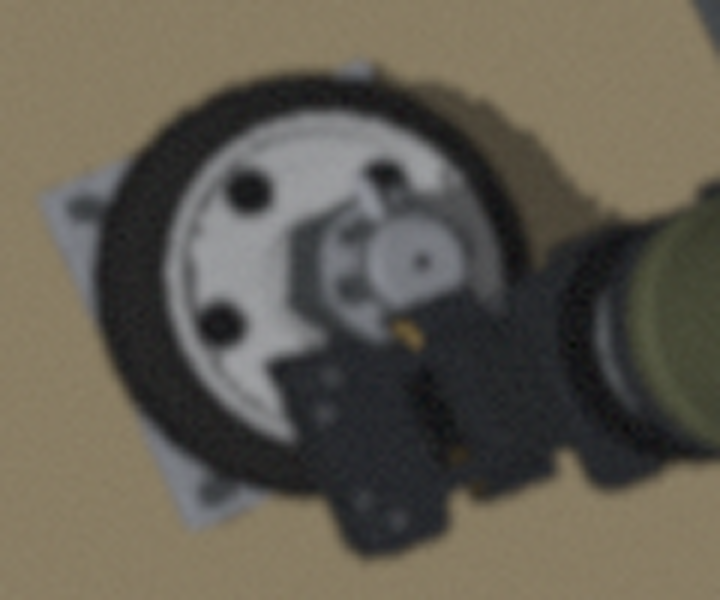

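```bash
python3 - <<'E'
from h import *
c=ray('top',429.5,203.2,.136); 
for u,v in((360+362/6-.4,160+184/6-.4),):
  a=ray('top',u,v,.120); print('top tip dist',np.hypot(*(a-c)[:2]),np.degrees(np.arctan2(*(a-c)[1::-1])))
c=ray('scene',163.6,90.2,.136); a=ray('scene',130+238/8.57-.4,60+390/8.57-.4,.120); print('scene',np.hypot(*(a-c)[:2]),np.degrees(np.arctan2(*(a-c)[1::-1])))
E
```

```text
top tip dist 0.03235623709235413 22.50136820236436
scene 0.0396002083345731 24.70545932167397
```

>>> servo_tool:
  motion:
    - {"grip":1,"xyz":[0.02,0,0.0],"turn":0}
    - {"grip":1,"xyz":[0.04,0,0.0],"turn":0}
    - {"grip":1,"xyz":[0.06,0,0.0],"turn":0}
    - {"grip":1,"xyz":[0.06,0,0.0],"turn":0}
  force: 45

```text
clock: 31.9
eef_pos: [0.4665, -0.3564, 0.1137]
orientation: [-0.0, 0.981, 0.191, -0.022]
force: [-16.0, -4.0, 6.6]
opening: 0.0215
```

```bash
python3 - <<'E'
from h import *
st(); p,j=pose(); print('r',np.hypot(*(p[:2]-[.507,-.34])))
E
```

```text
t 31.9 tcp [ 0.4665 -0.3564  0.1137] jaw -68.01 q [ 0.34  0.86  0.4   1.77 -0.47  0.63 -0.18] F [-16.   -4.    6.6] M [-1.01  3.46  0.09] open 0.0215
r 0.04369122861762386
```

>>> servo_tool:
  motion:
    - {"grip":1,"xyz":[-0.005,0,0.0],"turn":0}
    - {"grip":0.7,"xyz":[-0.005,0,0.0],"turn":0}
    - {"grip":0.5,"xyz":[-0.005,0,0.0],"turn":0}
    - {"grip":0.5,"xyz":[-0.005,0,0.0],"turn":0}
    - {"grip":0.5,"xyz":[-0.005,0,-0.0],"turn":0}
  force: 20

```text
clock: 32.52
eef_pos: [0.4663, -0.3565, 0.1137]
orientation: [-0.0, 0.981, 0.191, -0.021]
force: [0.1, 0.5, -0.2]
opening: 0.0442
```

```bash
python3 - <<'E'
from h import *
st()
E
```

```text
t 32.52 tcp [ 0.4663 -0.3565  0.1137] jaw -67.98 q [ 0.34  0.86  0.4   1.78 -0.47  0.63 -0.18] F [ 0.1  0.5 -0.2] M [-0.04  0.14  0.03] open 0.0442
```

Raise clear and look.

>>> servo_tool:
  motion:
    - {"grip":0.4,"xyz":[0,0,-0.3],"turn":0}
    - {"grip":0.4,"xyz":[-0.1,0,-0.7],"turn":0}
    - {"grip":0.4,"xyz":[-0.5,0,-0.8],"turn":0}
    - {"grip":0.4,"xyz":[-0.8,0.0,-0.8],"turn":0}
    - {"grip":0.4,"xyz":[-0.8,0.0,-0.8],"turn":0}

```text
clock: 33.15
eef_pos: [0.3562, -0.4025, 0.2398]
orientation: [0.001, 0.982, 0.187, -0.022]
force: [1.5, 0.7, 0.6]
opening: 0.0529
```

```bash
python3 - <<'E'
from h import *
st(); 
snap('scene','s8'); cv2.imwrite('pics/s8z.png',cv2.resize(cv2.imread('pics/s8.png')[60:130,130:220],(771,600),interpolation=cv2.INTER_CUBIC))
snap('top','t8'); cv2.imwrite('pics/t8z.png',cv2.resize(cv2.imread('pics/t8.png')[160:260,360:480],(720,600),interpolation=cv2.INTER_CUBIC))
E
```

```text
t 33.15 tcp [ 0.3562 -0.4025  0.2398] jaw -68.4 q [ 0.44  0.63  0.5   1.83 -0.35  0.79 -0.08] F [1.5 0.7 0.6] M [ 0.    0.04 -0.02] open 0.0529
```

View pics/s8z.png

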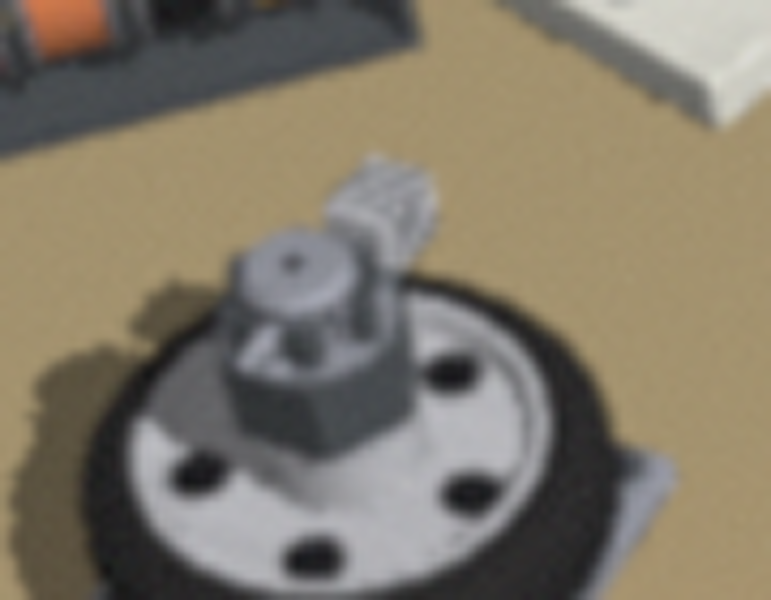

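View pics/t8z.png

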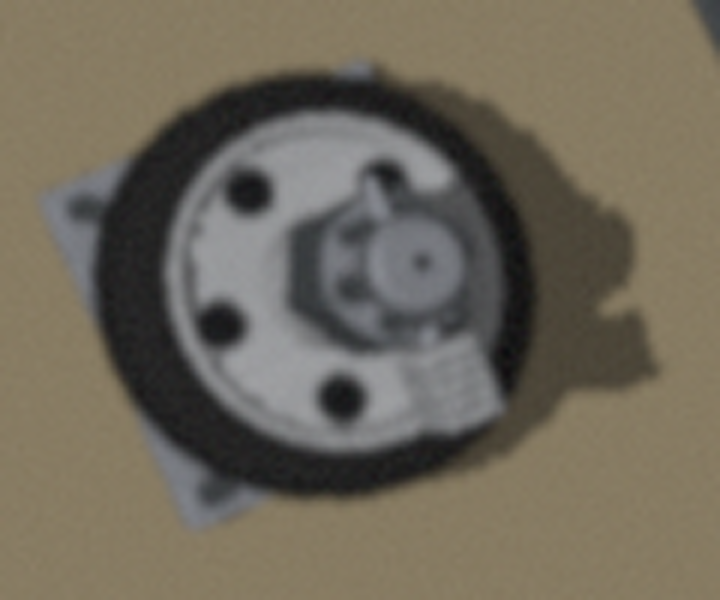

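```bash
python3 - <<'E'
from h import *
d=np.load('pics/t8.npy'); W=pts('top',d)
g=cv2.imread('pics/t8.png')
n=np.array([np.cos(np.radians(22.5)),np.sin(np.radians(22.5))]); c=np.array([.5077,-.3402])
m=np.zeros(d.shape,bool); m[215:235,426:446]=1
P=W[m&(W[...,2]>.1)]; r=(P[:,:2]-c)@n; l=(P[:,:2]-c)@np.array([-n[1],n[0]])
k=(r<-.02)&(abs(l)<.015); P,r,l=P[k],r[k],l[k]
for a in np.arange(-.07,-.02,.003):
    q=(r>=a)&(r<a+.003)
    if q.sum(): print(round(a*1e3),q.sum(),(np.median(P[q,2])*1e3).round(1),l[q].mean().round(4))
# tip
m=np.zeros(d.shape,bool); m[185:198,415:430]=1
P=W[m&(W[...,2]>.1)]; r=(P[:,:2]-c)@n; l=(P[:,:2]-c)@np.array([-n[1],n[0]]); k=(abs(l)<.005)&(r>.018); print('tip max r',np.sort(r[k])[-5:], P[k][np.argsort(r[k])][-5:,2])
for s in('top','scene'): 
  pass
E
```

```text
-61 8 125.2 -0.0019
-58 19 124.9 0.0023
-55 21 124.9 0.0023
-52 19 125.5 0.0016
-49 19 125.8 0.0013
-46 20 126.4 0.0025
-43 20 126.4 0.0015
-40 18 125.8 0.0027
-37 21 126.9 0.0018
-34 20 126.8 0.0016
-31 21 120.5 -0.0002
-28 10 116.2 0.0022
-25 4 113.1 0.0063
tip max r [0.02944743 0.03017024 0.03139798 0.03215065 0.03405374] [0.12767341 0.12576785 0.12670658 0.12537166 0.122942  ]
```

```bash
python3 - <<'E'
from h import *
st(); n=np.array([np.cos(np.radians(22.5)),np.sin(np.radians(22.5))]); c=np.array([.507,-.34])
q=c-n*.09; plan((*q,.13,-67.5),(*q,.106,-67.5),(*(c-n*.074),.106,-67.5))
E
```

```text
t 33.25 tcp [ 0.3607 -0.4003  0.2387] jaw -67.99 q [ 0.44  0.63  0.5   1.83 -0.35  0.79 -0.08] F [-0.   0.3 -0.6] M [-0.01  0.06 -0.02] open 0.053
-> [ 0.424 -0.374  0.13 ] -67.5
   xyz [0.455, -0.002, 0.725] turn -0.0027 rows>= 2.1
-> [ 0.424 -0.374  0.106] -67.5
   xyz [0.0, 0.0, 0.16] turn -0.0 rows>= 0.4
-> [ 0.439 -0.368  0.106] -67.5
   xyz [0.107, -0.0, 0.0] turn -0.0 rows>= 0.3
```

>>> servo_tool:
  motion:
    - {"grip":1,"xyz":[0.2,0,0.3],"turn":-0.003}
    - {"grip":1,"xyz":[0.35,0,0.6],"turn":-0.003}
    - {"grip":1,"xyz":[0.42,0,0.85],"turn":-0.003}
    - {"grip":1,"xyz":[0.42,0,0.87],"turn":-0.003}
    - {"grip":1,"xyz":[0.42,0,0.87],"turn":-0.003}

```text
clock: 33.88
eef_pos: [0.4142, -0.378, 0.1063]
orientation: [0.0, 0.98, 0.196, -0.021]
force: [-0.5, 0.2, 0.4]
opening: 0.0054
```

```bash
cat >>h.py <<'E'
N=np.array([np.cos(np.radians(22.5)),np.sin(np.radians(22.5))]); C=np.array([.507,-.34])
def rl():
    p,j=pose(); d=p[:2]-C; print('r',(d@N*1e3).round(2),'lat',(d@np.array([-N[1],N[0]])*1e3).round(2))
E
python3 - <<'E'
from h import *
st(); rl()
E
```

```text
t 33.88 tcp [ 0.4142 -0.378   0.1063] jaw -67.42 q [ 0.43  0.84  0.37  1.86 -0.48  0.55 -0.07] F [-0.5  0.2  0.4] M [0.   0.11 0.01] open 0.0054
r -100.32 lat 0.41
```

>>> servo_tool:
  motion:
    - {"grip":1,"xyz":[0.06,-0.002,0],"turn":0}
    - {"grip":1,"xyz":[0.12,-0.002,0],"turn":0}
    - {"grip":1,"xyz":[0.15,-0.002,0],"turn":0}
    - {"grip":1,"xyz":[0.18,-0.002,0],"turn":0}
    - {"grip":1,"xyz":[0.18,-0.002,0],"turn":0}

```text
clock: 34.5
eef_pos: [0.4392, -0.3672, 0.1052]
orientation: [0.0, 0.98, 0.196, -0.021]
force: [0.0, 0.9, -0.0]
opening: 0.0004
```

```bash
python3 - <<'E'
from h import *
st(); rl()
E
```

```text
t 34.5 tcp [ 0.4392 -0.3672  0.1052] jaw -67.39 q [ 0.38  0.86  0.38  1.83 -0.48  0.58 -0.11] F [ 0.   0.9 -0. ] M [-0.03  0.09  0.01] open 0.0004
r -73.03 lat 0.79
```

No contact yet; step 1.5 mm at a time, 4.5 mm.

>>> servo_tool:
  motion:
    - {"grip":1,"xyz":[0.01,-0.003,-0.003],"turn":0}
    - {"grip":1,"xyz":[0.02,-0.003,-0.003],"turn":0}
    - {"grip":1,"xyz":[0.03,-0.003,-0.003],"turn":0}
    - {"grip":1,"xyz":[0.03,-0.003,-0.003],"turn":0}

```text
clock: 35.0
eef_pos: [0.4417, -0.3661, 0.1057]
orientation: [0.001, 0.981, 0.195, -0.022]
force: [-4.4, -2.4, 1.9]
opening: 0.0005
```

```bash
python3 - <<'E'
from h import *
st(); rl()
E
```

```text
t 35.0 tcp [ 0.4417 -0.3661  0.1057] jaw -67.48 q [ 0.38  0.86  0.39  1.82 -0.48  0.58 -0.12] F [-4.4 -2.4  1.9] M [-0.54  0.97  0.01] open 0.0005
r -70.34 lat 0.88
```

>>> servo_tool:
  motion:
    - {"grip":1,"xyz":[0.02,-0.003,0],"turn":0}
    - {"grip":1,"xyz":[0.04,-0.003,0],"turn":0}
    - {"grip":1,"xyz":[0.06,-0.003,0],"turn":0}
    - {"grip":1,"xyz":[0.06,-0.003,0],"turn":0}
    - {"grip":1,"xyz":[-0.2,-0.003,0],"turn":0}
    - {"grip":1,"xyz":[-0.3,-0.003,0],"turn":0}

```text
clock: 35.75
eef_pos: [0.3987, -0.3835, 0.1078]
orientation: [0.0, 0.981, 0.194, -0.022]
force: [0.6, 0.6, 0.3]
opening: 0.0005
```

```bash
python3 - <<'E'
from h import *
st(); rl()
snap('scene','s9'); cv2.imwrite('pics/s9z.png',cv2.resize(cv2.imread('pics/s9.png')[60:130,130:220],(771,600),interpolation=cv2.INTER_CUBIC))
snap('top','t9'); cv2.imwrite('pics/t9z.png',cv2.resize(cv2.imread('pics/t9.png')[160:260,360:480],(720,600),interpolation=cv2.INTER_CUBIC))
for f in('t8','t9'):
    d=np.load('pics/%s.npy'%f); W=pts('top',d); c=np.array([.5077,-.3402])
    m=np.zeros(d.shape,bool); m[180:240,410:450]=1; P=W[m&(W[...,2]>.112)]; r=(P[:,:2]-c)@N; l=(P[:,:2]-c)@np.array([-N[1],N[0]]); k=(abs(l)<.011)
    print(f,'back',np.sort(r[k&(r>-.08)])[:6].round(4)); k=(abs(l)<.004); o=np.argsort(r[k])[-6:]; print('tip',r[k][o].round(4),P[k][o,2].round(4))
E
```

```text
t 35.75 tcp [ 0.3987 -0.3835  0.1078] jaw -67.61 q [ 0.45  0.84  0.37  1.89 -0.48  0.53 -0.05] F [0.6 0.6 0.3] M [-0.06  0.13 -0.03] open 0.0005
r -116.72 lat 1.27
t8 back [-0.0598 -0.0593 -0.059  -0.0587 -0.0587 -0.0585]
tip [0.0285 0.0294 0.0302 0.0314 0.0322 0.0341] [0.1238 0.1277 0.1258 0.1267 0.1254 0.1229]
t9 back [-0.059  -0.0585 -0.0585 -0.0582 -0.0579 -0.0577]
tip [0.031  0.0314 0.0322 0.033  0.0341 0.0349] [0.1253 0.1267 0.1257 0.1265 0.1245 0.1244]
```

View pics/s9z.png

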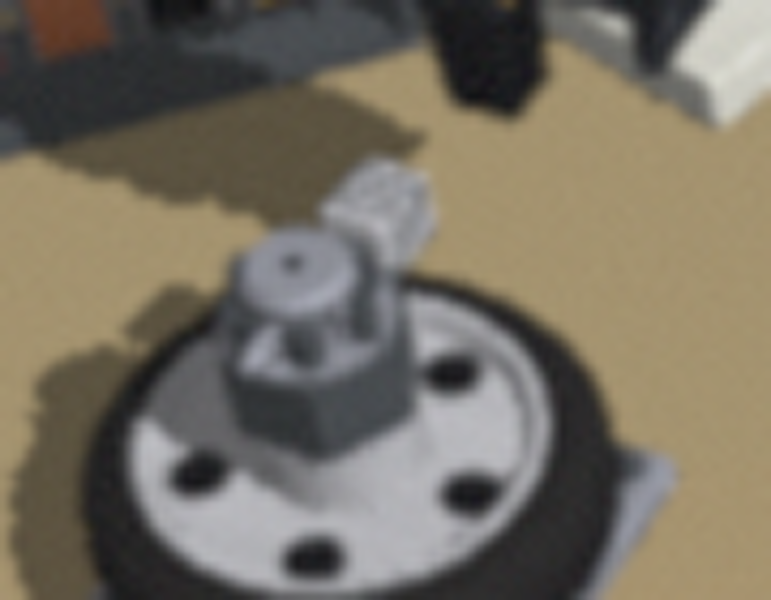

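View pics/t9z.png

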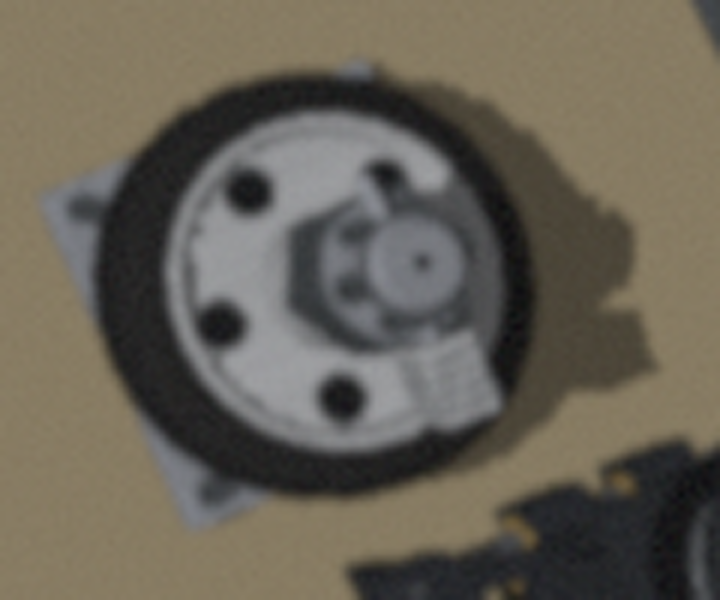

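>>> servo_tool:
  motion:
    - {"grip":0,"xyz":[0,0,-0.4],"turn":0}
    - {"grip":0,"xyz":[0,-0.3,-0.7],"turn":-0.05}
    - {"grip":0,"xyz":[0,-0.7,-0.7],"turn":-0.1}
    - {"grip":0,"xyz":[0,-0.7,-0.7],"turn":-0.15}

```text
clock: 36.35
eef_pos: [0.3632, -0.2791, 0.2137]
orientation: [-0.008, 0.906, 0.423, -0.021]
force: [0.0, -0.6, -0.2]
opening: 0.0383
```

```bash
cat >>h.py <<'E'
def blobs(f,thr=.0045):
    d=np.load('pics/%s.npy'%f); W=pts('top',d); m=(W[...,2]>thr).astype(np.uint8); m[:,:170]=0;m[:,370:]=0;m[:118]=0;m[270:]=0
    n,lab,st_,ce=cv2.connectedComponentsWithStats(m)
    for i in range(1,n):
        if st_[i,4]<60: continue
        P=W[lab==i]; r=cv2.minAreaRect((P[:,:2]*1000).astype(np.float32))
        print(st_[i,4],ce[i].round(1),'mean',P.mean(0).round(4),'z95',np.percentile(P[:,2],95).round(3),'rect',[np.round(x,1).tolist() for x in r])
E
python3 - <<'E'
from h import *
st(); snap('top','t10'); blobs('t10')
E
```

```text
t 36.35 tcp [ 0.3632 -0.2791  0.2137] jaw -39.98 q [ 0.32  0.56  0.34  2.07 -0.27  0.59  0.15] F [ 0.  -0.6 -0.2] M [-0.14  0.07 -0.03] open 0.0383
428 [319.1 165.5] mean [ 0.6097 -0.1237  0.0195] z95 0.025 rect [[632.7, -122.7], [149.4, 27.8], 5.3]
282 [214.1 164.9] mean [0.609  0.1371 0.0097] z95 0.013 rect [[627.5, 135.4], [58.6, 118.5], 85.1]
537 [283.2 227.7] mean [ 0.4545 -0.0343  0.032 ] z95 0.055 rect [[455.4, -34.8], [99.6, 31.2], 8.4]
531 [243.4 229.7] mean [0.4485 0.0602 0.0376] z95 0.04 rect [[449.0, 60.1], [59.0, 59.3], 0.8]
310 [323.3 229.9] mean [ 0.451  -0.1327  0.0189] z95 0.022 rect [[450.9, -133.5], [58.0, 60.8], 1.1]
```

View pics/t10.png

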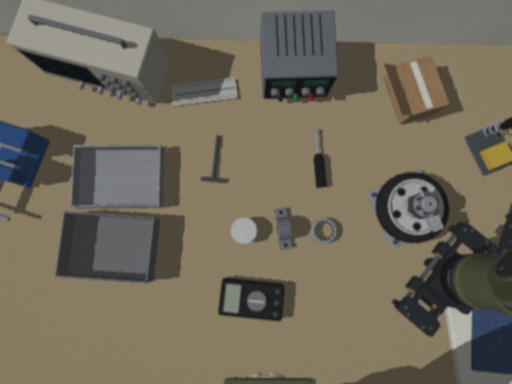

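```bash
cat >>h.py <<'E'
from scipy.spatial.transform import Rotation as Ro
def plan(*targets):
    o=get_obs(); p=np.array(o['eef_pos']); w,x,y,z=o['orientation']; R=Ro.from_quat([x,y,z,w]); j=pose()[1]
    for t in targets:
        tp=np.array(t[:3]); tj=j if t[3] is None else t[3]
        for n in range(1,12):
            q,jj,Rc=p,j,R; segs=[];ok=True
            for i in range(n):
                np_=p+(tp-p)*(i+1)/n; nj=j+(tj-j)*(i+1)/n
                d=np_-q; s=Rc.inv().apply(d)/.15; tu=-(nj-jj)/180
                ok&=abs(s).max()<=1
                segs.append((s.round(3).tolist(),round(tu,4),round(max(np.linalg.norm(d)/.0625,abs(nj-jj)/10.7),1)))
                q,jj=np_,nj; Rc=Rc*Ro.from_euler('z',tu*180,degrees=True)
            if ok: break
        print('->',np.round(t[:3],3),round(tj,1))
        for s in segs: print('   xyz',s[0],'turn',s[1],'rows>=',s[2])
        p,j,R=tp,tj,Rc
E
python3 - <<'E'
from h import *
plan((.45,-.133,.09,-20),(.45,-.133,.004,-20))
E
```

```text
-> [ 0.45  -0.133  0.09 ] -20
   xyz [0.576, -0.089, 0.398] turn -0.055 rows>= 1.7
   xyz [0.583, 0.011, 0.398] turn -0.055 rows>= 1.7
-> [ 0.45  -0.133  0.004] -20
   xyz [0.012, 0.021, 0.573] turn -0.0 rows>= 1.4
```

>>> servo_tool:
  motion:
    - {"grip":0,"xyz":[0.3,-0.05,0.2],"turn":-0.055}
    - {"grip":0,"xyz":[0.576,-0.089,0.398],"turn":-0.055}
    - {"grip":0,"xyz":[0.576,-0.089,0.398],"turn":-0.055}

```text
clock: 36.78
eef_pos: [0.4101, -0.2033, 0.15]
orientation: [-0.009, 0.864, 0.503, -0.019]
force: [-0.6, 0.0, -0.1]
opening: 0.0721
```

>>> servo_tool:
  motion:
    - {"grip":0,"xyz":[0.583,0.011,0.2],"turn":-0.055}
    - {"grip":0,"xyz":[0.583,0.011,0.398],"turn":-0.055}
    - {"grip":0,"xyz":[0.583,0.011,0.398],"turn":-0.055}
    - {"grip":0,"xyz":[0.583,0.011,0.398],"turn":-0.055}

```text
clock: 37.28
eef_pos: [0.4525, -0.1297, 0.0887]
orientation: [-0.01, 0.818, 0.575, -0.018]
force: [0.3, -0.8, 0.6]
opening: 0.0883
```

```bash
python3 - <<'E'
from h import *
st(); plan((.45,-.133,.004,-20))
E
```

```text
t 37.27 tcp [ 0.4525 -0.1297  0.0887] jaw -19.81 q [ 0.08  0.79  0.15  2.12 -0.32  0.3   0.16] F [ 0.3 -0.8  0.6] M [-0.05  0.08  0.03] open 0.0883
-> [ 0.45  -0.133  0.004] -20
   xyz [-0.016, 0.013, 0.565] turn 0.0011 rows>= 1.4
```

>>> servo_tool:
  motion:
    - {"grip":0,"xyz":[-0.016,0.013,0.25],"turn":0}
    - {"grip":0,"xyz":[-0.016,0.013,0.45],"turn":0}
    - {"grip":0,"xyz":[-0.016,0.013,0.55],"turn":0}
    - {"grip":0,"xyz":[-0.016,0.013,0.565],"turn":0}
    - {"grip":0,"xyz":[-0.016,0.013,0.565],"turn":0}

```text
clock: 37.9
eef_pos: [0.4505, -0.1336, 0.0049]
orientation: [-0.009, 0.818, 0.575, -0.018]
force: [0.4, -0.6, 0.2]
opening: 0.0878
```

>>> servo_tool:
  motion:
    - {"grip":1,"xyz":[0,0,0],"turn":0}
    - {"grip":1,"xyz":[0,0,0],"turn":0}
    - {"grip":1,"xyz":[0,0,0],"turn":0}
    - {"grip":1,"xyz":[0,0,0],"turn":0}
  force: 30

```text
clock: 38.4
eef_pos: [0.45, -0.1333, 0.0053]
orientation: [-0.01, 0.818, 0.575, -0.018]
force: [-1.2, 0.5, 6.0]
opening: 0.0618
```

```bash
python3 - <<'E'
from h import *
st(); plan((.45,-.133,.11,-20),(.45,.1,.16,10),(.40,.33,.16,40),(.40,.33,.012,40))
E
```

```text
t 38.4 tcp [ 0.45   -0.1333  0.0053] jaw -19.86 q [ 0.15  0.95  0.06  2.13 -0.35  0.1   0.18] F [-1.2  0.5  6. ] M [ 0.08  0.49 -0.15] open 0.0618
-> [ 0.45  -0.133  0.11 ] -20
   xyz [-0.011, -0.026, -0.698] turn 0.0008 rows>= 1.7
-> [0.45 0.1  0.16] 10
   xyz [0.727, -0.272, -0.17] turn -0.0833 rows>= 1.9
   xyz [0.772, -0.074, -0.17] turn -0.0833 rows>= 1.9
-> [0.4  0.33 0.16] 40
   xyz [0.784, -0.031, 0.003] turn -0.0833 rows>= 1.9
   xyz [0.765, 0.173, 0.003] turn -0.0833 rows>= 1.9
-> [0.4   0.33  0.012] 40
   xyz [-0.022, 0.034, 0.986] turn -0.0 rows>= 2.4
```

>>> servo_tool:
  motion:
    - {"grip":1,"xyz":[0,0,-0.2],"turn":0}
    - {"grip":1,"xyz":[0,0,-0.5],"turn":0}
    - {"grip":1,"xyz":[0,-0.026,-0.8],"turn":0}
    - {"grip":1,"xyz":[0,-0.026,-0.8],"turn":0}

```text
clock: 38.9
eef_pos: [0.4528, -0.1318, 0.1276]
orientation: [-0.007, 0.818, 0.575, -0.016]
force: [0.9, 1.2, -3.0]
opening: 0.0617
```

>>> servo_tool:
  motion:
    - {"grip":1,"xyz":[0.36,-0.13,-0.08],"turn":-0.083}
    - {"grip":1,"xyz":[0.727,-0.272,-0.17],"turn":-0.083}
    - {"grip":1,"xyz":[0.727,-0.272,-0.17],"turn":-0.083}

```text
clock: 39.28
eef_pos: [0.4519, -0.009, 0.1514]
orientation: [-0.011, 0.733, 0.68, -0.015]
force: [-0.5, -1.4, -2.9]
opening: 0.0619
```

```bash
python3 - <<'E'
from h import *
st(); plan((.45,.1,.16,10),(.40,.33,.16,40),(.40,.33,.012,40))
E
```

```text
t 39.27 tcp [ 0.4519 -0.009   0.1514] jaw -4.25 q [-0.19  0.65  0.18  2.14 -0.27  0.41  0.12] F [-0.5 -1.4 -2.9] M [-0.13  0.04  0.08] open 0.0619
-> [0.45 0.1  0.16] 10
   xyz [0.723, -0.068, -0.059] turn -0.0792 rows>= 1.7
-> [0.4  0.33 0.16] 40
   xyz [0.784, -0.031, 0.004] turn -0.0833 rows>= 1.9
   xyz [0.765, 0.173, 0.004] turn -0.0833 rows>= 1.9
-> [0.4   0.33  0.012] 40
   xyz [-0.021, 0.03, 0.986] turn -0.0 rows>= 2.4
```

>>> servo_tool:
  motion:
    - {"grip":1,"xyz":[0.36,-0.03,-0.03],"turn":-0.079}
    - {"grip":1,"xyz":[0.723,-0.068,-0.059],"turn":-0.079}
    - {"grip":1,"xyz":[0.723,-0.068,-0.059],"turn":-0.079}

```text
clock: 39.65
eef_pos: [0.4497, 0.1044, 0.1587]
orientation: [-0.014, 0.64, 0.768, -0.012]
force: [0.7, -1.1, -2.3]
opening: 0.0616
```

>>> servo_tool:
  motion:
    - {"grip":1,"xyz":[0.39,-0.015,0],"turn":-0.083}
    - {"grip":1,"xyz":[0.784,-0.031,0],"turn":-0.083}
    - {"grip":1,"xyz":[0.784,-0.031,0],"turn":-0.083}

```text
clock: 40.02
eef_pos: [0.4224, 0.2233, 0.1583]
orientation: [-0.017, 0.531, 0.847, -0.01]
force: [0.4, 0.1, -2.8]
opening: 0.0618
```

>>> servo_tool:
  motion:
    - {"grip":1,"xyz":[0.4,0.08,0],"turn":-0.083}
    - {"grip":1,"xyz":[0.765,0.173,0],"turn":-0.083}
    - {"grip":1,"xyz":[0.765,0.173,0],"turn":-0.083}
    - {"grip":1,"xyz":[0.765,0.173,0],"turn":-0.083}

```text
clock: 40.52
eef_pos: [0.3965, 0.3351, 0.1584]
orientation: [-0.018, 0.418, 0.908, -0.009]
force: [0.3, -0.7, -1.9]
opening: 0.0617
```

```bash
python3 - <<'E'
from h import *
st(); plan((.403,.338,.16,None),(.403,.338,.012,None)); snap('top','t11'); 
t=cv2.imread('pics/t11.png'); cv2.imwrite('pics/t11z.png',cv2.resize(t[110:310,0:260],(780,600)))
d=np.load('pics/t2.npy'); W=pts('top',d); m=np.zeros(d.shape,bool); m[205:290,50:165]=1
P=W[m&(abs(W[...,2]-.06)<.004)]; print('bin rim',cv2.minAreaRect((P[:,:2]*1000).astype(np.float32)))
m[:]=0; m[140:215,65:170]=1; P=W[m&(abs(W[...,2]-.04)<.0035)]; P=P[P[:,0]>.49]; print('tray rim',cv2.minAreaRect((P[:,:2]*1000).astype(np.float32)))
E
```

```text
t 40.52 tcp [0.3965 0.3351 0.1584] jaw 40.58 q [-0.81  0.69  0.07  1.94 -0.13  0.55  0.06] F [ 0.3 -0.7 -1.9] M [-0.12 -0.07  0.06] open 0.0617
-> [0.403 0.338 0.16 ] 40.6
   xyz [-0.013, 0.045, -0.013] turn -0.0 rows>= 0.1
-> [0.403 0.338 0.012] 40.6
   xyz [-0.024, 0.032, 0.986] turn -0.0 rows>= 2.4
bin rim ((406.3689880371094, 376.0622863769531), (210.6256103515625, 150.11366271972656), 86.65833282470703)
tray rim ((574.7052001953125, 368.63641357421875), (149.36892700195312, 210.97317504882812), 1.3372694253921509)
```

View pics/t11z.png

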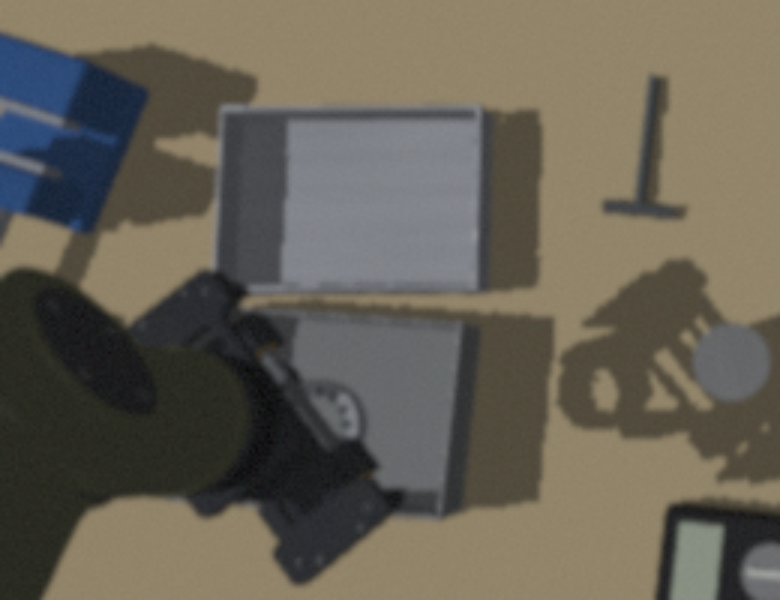

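>>> servo_tool:
  motion:
    - {"grip":1,"xyz":[-0.02,0.05,0.35],"turn":0}
    - {"grip":1,"xyz":[-0.03,0.06,0.7],"turn":0}
    - {"grip":1,"xyz":[-0.035,0.07,0.95],"turn":0}
    - {"grip":1,"xyz":[-0.035,0.07,0.975],"turn":0}
    - {"grip":1,"xyz":[-0.035,0.07,0.975],"turn":0}
    - {"grip":0.2,"xyz":[-0.035,0.07,0.975],"turn":0}
    - {"grip":0.2,"xyz":[-0.035,0.07,0.975],"turn":0}
    - {"grip":0.2,"xyz":[-0.035,0.07,0.975],"turn":0}

```text
clock: 41.58
eef_pos: [0.4026, 0.3376, 0.0128]
orientation: [-0.017, 0.419, 0.908, -0.009]
force: [1.0, -1.3, -0.2]
opening: 0.0701
```

```bash
python3 - <<'E'
from h import *
st(); plan((.403,.338,.16,None),(.45,.2,.16,30),(.4545,-.034,.16,8.4+90),(.4545,-.034,.02,8.4+90))
E
```

```text
t 41.58 tcp [0.4026 0.3376 0.0128] jaw 40.53 q [-0.78  0.95  0.01  1.97 -0.15  0.25  0.09] F [ 1.  -1.3 -0.2] M [0.01 0.03 0.01] open 0.0701
-> [0.403 0.338 0.16 ] 40.5
   xyz [0.024, -0.026, -0.98] turn -0.0 rows>= 2.4
-> [0.45 0.2  0.16] 30
   xyz [-0.903, -0.359, -0.011] turn 0.0585 rows>= 2.3
-> [ 0.454 -0.034  0.16 ] 98.4
   xyz [-0.683, -0.377, 0.0] turn -0.19 rows>= 3.2
   xyz [-0.353, -0.696, 0.0] turn -0.19 rows>= 3.2
-> [ 0.454 -0.034  0.02 ] 98.4
   xyz [-0.036, -0.004, 0.933] turn -0.0 rows>= 2.2
```

>>> servo_tool:
  motion:
    - {"grip":0.2,"xyz":[0,0,-0.3],"turn":0}
    - {"grip":0.2,"xyz":[0.02,-0.02,-0.7],"turn":0}
    - {"grip":0.2,"xyz":[0.02,-0.02,-0.98],"turn":0}

```text
clock: 41.95
eef_pos: [0.4041, 0.3384, 0.1625]
orientation: [-0.017, 0.418, 0.908, -0.008]
force: [0.3, 0.8, -0.9]
opening: 0.0702
```

>>> servo_tool:
  motion:
    - {"grip":0.2,"xyz":[-0.4,-0.15,0],"turn":0}
    - {"grip":0.2,"xyz":[-0.9,-0.36,0],"turn":0}
    - {"grip":0.2,"xyz":[-0.9,-0.36,0],"turn":0}

```text
clock: 42.32
eef_pos: [0.4518, 0.196, 0.1613]
orientation: [-0.016, 0.421, 0.907, -0.009]
force: [-0.5, 1.3, 0.1]
opening: 0.0709
```

```bash
python3 - <<'E'
from h import *
st(); snap('top','t12'); blobs('t12'); plan((.4545,-.034,.13,8.4+90),(.4545,-.034,.025,8.4+90))
t=cv2.imread('pics/t12.png'); cv2.imwrite('pics/t12z.png',cv2.resize(t[110:310,40:370],(800,485)))
E
```

```text
t 42.33 tcp [0.4518 0.196  0.1613] jaw 40.2 q [-0.52  0.66  0.04  2.01 -0.08  0.51  0.29] F [-0.5  1.3  0.1] M [-0.   -0.03  0.03] open 0.0709
429 [319.1 165.6] mean [ 0.6096 -0.1237  0.0195] z95 0.026 rect [[632.8, -122.6], [149.7, 27.7], 5.4]
283 [214.1 165. ] mean [0.6088 0.137  0.0095] z95 0.013 rect [[627.0, 138.2], [58.2, 119.7], 88.2]
1661 [185.  240.9] mean [0.4206 0.1527 0.2828] z95 0.362 rect [[426.3, 166.1], [105.0, 70.7], 36.7]
521 [268.6 233.7] mean [4.399e-01 4.000e-04 3.220e-02] z95 0.055 rect [[440.5, 0.3], [99.3, 31.2], 7.3]
530 [243.5 229.7] mean [0.4485 0.0602 0.0375] z95 0.04 rect [[449.1, 60.1], [59.1, 59.4], 0.8]
-> [ 0.454 -0.034  0.13 ] 98.4
   xyz [-0.59, -0.482, 0.106] turn -0.1619 rows>= 2.7
   xyz [-0.281, -0.708, 0.106] turn -0.1619 rows>= 2.7
-> [ 0.454 -0.034  0.025] 98.4
   xyz [-0.026, -0.002, 0.7] turn -0.0 rows>= 1.7
```

View pics/t12z.png

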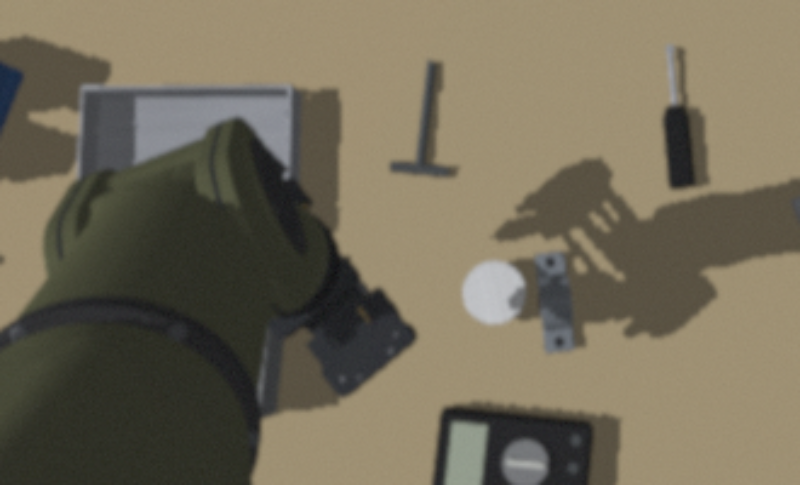

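```bash
python3 - <<'E'
from h import *
plan((.44,.0003,.12,7.3),(.44,.0003,.018,7.3))
E
```

```text
-> [0.44 0.   0.12] 7.3
   xyz [-0.944, -0.889, 0.282] turn 0.1823 rows>= 3.2
-> [0.44  0.    0.018] 7.3
   xyz [-0.001, 0.025, 0.68] turn -0.0 rows>= 1.6
```

>>> servo_tool:
  motion:
    - {"grip":0,"xyz":[-0.4,-0.38,0],"turn":0.06}
    - {"grip":0,"xyz":[-0.8,-0.76,0.1],"turn":0.12}
    - {"grip":0,"xyz":[-0.944,-0.889,0.282],"turn":0.182}
    - {"grip":0,"xyz":[-0.944,-0.889,0.282],"turn":0.182}
    - {"grip":0,"xyz":[-0.944,-0.889,0.282],"turn":0.182}

```text
clock: 43.0
eef_pos: [0.4397, -0.0002, 0.1198]
orientation: [-0.013, 0.661, 0.75, -0.014]
force: [-0.3, 0.2, -0.3]
opening: 0.0879
```

```bash
python3 - <<'E'
from h import *
st(); plan((.44,.0003,.018,7.3)); snap('scene','s13'); cv2.imwrite('pics/s13z.png',cv2.resize(cv2.imread('pics/s13.png')[100:250,200:360],(640,600)))
E
```

```text
t 43.0 tcp [ 4.397e-01 -2.000e-04  1.198e-01] jaw 7.21 q [-0.17  0.7   0.1   2.19 -0.22  0.3   0.25] F [-0.3  0.2 -0.3] M [-0.03 -0.02 -0.02] open 0.0879
-> [0.44  0.    0.018] 7.3
   xyz [0.002, 0.028, 0.678] turn -0.0005 rows>= 1.6
```

View pics/s13z.png

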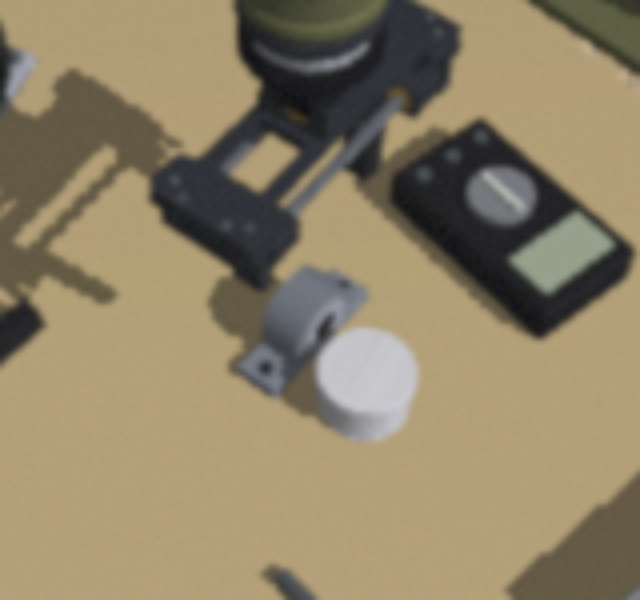

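>>> servo_tool:
  motion:
    - {"grip":0.3,"xyz":[0,0,0.1],"turn":-0.5}
    - {"grip":0.3,"xyz":[0,0,0.2],"turn":-0.5}
    - {"grip":0.3,"xyz":[0,0,0.2],"turn":-0.5}
    - {"grip":0.3,"xyz":[0,0,0.2],"turn":-0.5}
    - {"grip":0.3,"xyz":[0,0,0.2],"turn":-0.5}
    - {"grip":0.3,"xyz":[0,0,0.2],"turn":-0.5}
    - {"grip":0.3,"xyz":[0,0,0.2],"turn":-0.5}
    - {"grip":0.3,"xyz":[0,0,0.2],"turn":-0.5}
    - {"grip":0.3,"xyz":[0,0,0.2],"turn":-0.5}
    - {"grip":0.3,"xyz":[0,0,0.2],"turn":-0.5}

```text
clock: 44.3
eef_pos: [0.4399, 0.0033, 0.0906]
orientation: [-0.017, -0.066, 0.998, 0.001]
force: [-0.2, -0.2, 0.0]
opening: 0.0621
```

```bash
python3 - <<'E'
from h import *
st(); plan((.44,.0003,.043,97.3))
E
```

```text
t 44.3 tcp [0.4399 0.0033 0.0906] jaw 97.52 q [ 0.    0.76 -0.18  2.2   0.49  0.26  1.09] F [-0.2 -0.2  0. ] M [ 0.03 -0.07 -0.02] open 0.0621
-> [0.44  0.    0.043] 97.3
   xyz [-0.009, -0.021, 0.317] turn 0.0012 rows>= 0.8
```

>>> servo_tool:
  motion:
    - {"grip":0.3,"xyz":[-0.009,-0.021,0.15],"turn":0}
    - {"grip":0.3,"xyz":[-0.009,-0.021,0.28],"turn":0}
    - {"grip":0.3,"xyz":[-0.009,-0.021,0.31],"turn":0}
    - {"grip":0.3,"xyz":[-0.009,-0.021,0.31],"turn":0}

```text
clock: 44.8
eef_pos: [0.4401, 0.001, 0.0443]
orientation: [-0.017, -0.066, 0.998, 0.001]
force: [-1.5, 0.0, 0.8]
opening: 0.0616
```

```bash
python3 - <<'E'
from h import *
st(); plan((.44,.0003,.043,97.3)); snap('scene','s14'); cv2.imwrite('pics/s14z.png',cv2.resize(cv2.imread('pics/s14.png')[120:250,220:360],(646,600)))
E
```

```text
t 44.8 tcp [0.4401 0.001  0.0443] jaw 97.56 q [-0.05  0.86 -0.08  2.22  0.53  0.12  1.06] F [-1.5  0.   0.8] M [ 0.03 -0.05 -0.  ] open 0.0616
-> [0.44  0.    0.043] 97.3
   xyz [0.001, -0.005, 0.009] turn 0.0014 rows>= 0.0
```

View pics/s14z.png

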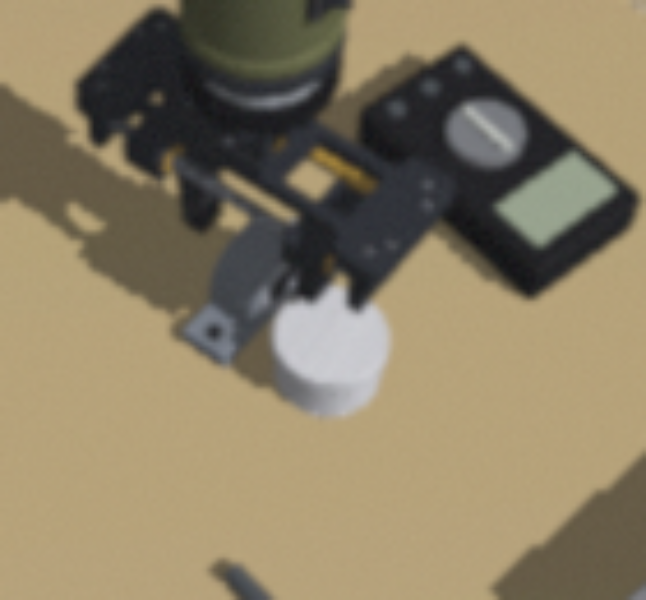

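>>> servo_tool:
  motion:
    - {"grip":1,"xyz":[0,-0.004,0.006],"turn":0}
    - {"grip":1,"xyz":[0,-0.004,0.006],"turn":0}
    - {"grip":1,"xyz":[0,-0.004,0.006],"turn":0}
    - {"grip":1,"xyz":[0,-0.004,0.006],"turn":0}
    - {"grip":1,"xyz":[0,-0.004,0.006],"turn":0}
  force: 50

```text
clock: 45.48
eef_pos: [0.4404, 0.0004, 0.0438]
orientation: [-0.017, -0.066, 0.998, 0.001]
force: [1.4, 1.6, 2.5]
opening: 0.027
```

```bash
python3 - <<'E'
from h import *
st()
E
```

```text
t 45.48 tcp [4.404e-01 4.000e-04 4.380e-02] jaw 97.55 q [-0.05  0.86 -0.08  2.22  0.53  0.12  1.07] F [1.4 1.6 2.5] M [ 0.1  -0.04 -0.02] open 0.027
```

>>> servo_tool:
  motion:
    - {"grip":1,"xyz":[0,0,-0.1],"turn":0}
    - {"grip":1,"xyz":[0,0,-0.2],"turn":0}
    - {"grip":1,"xyz":[0,0,-0.35],"turn":0}
    - {"grip":1,"xyz":[0,0,-0.6],"turn":0}
    - {"grip":1,"xyz":[0,0,-0.9],"turn":0}
    - {"grip":1,"xyz":[0,0,-0.95],"turn":0}

```text
clock: 46.22
eef_pos: [0.4464, 0.0004, 0.188]
orientation: [-0.015, -0.065, 0.998, 0.001]
force: [-0.3, 0.9, -3.3]
opening: 0.0273
```

```bash
python3 - <<'E'
from h import *
st(); plan((.47,.2,.17,97),(.408,.427,.17,87),(.408,.427,.05,87))
E
```

```text
t 46.23 tcp [4.464e-01 4.000e-04 1.880e-01] jaw 97.51 q [ 0.14  0.58 -0.37  2.11  0.38  0.55  1.19] F [-0.3  0.9 -3.3] M [-0.01 -0.06 -0.05] open 0.0273
-> [0.47 0.2  0.17] 97
   xyz [-0.167, 0.649, 0.057] turn 0.0014 rows>= 1.6
   xyz [-0.164, 0.65, 0.057] turn 0.0014 rows>= 1.6
-> [0.408 0.427 0.17 ] 87
   xyz [0.113, 0.776, 0.006] turn 0.0278 rows>= 1.9
   xyz [0.18, 0.763, 0.006] turn 0.0278 rows>= 1.9
-> [0.408 0.427 0.05 ] 87
   xyz [-0.024, 0.002, 0.8] turn -0.0 rows>= 1.9
```

>>> servo_tool:
  motion:
    - {"grip":1,"xyz":[-0.08,0.3,0],"turn":0}
    - {"grip":1,"xyz":[-0.167,0.649,0],"turn":0}
    - {"grip":1,"xyz":[-0.25,0.95,0.05],"turn":0}
    - {"grip":1,"xyz":[-0.25,0.95,0.05],"turn":0}

```text
clock: 46.72
eef_pos: [0.464, 0.1513, 0.1784]
orientation: [-0.016, -0.069, 0.997, 0.002]
force: [-0.1, -1.6, -3.4]
opening: 0.0274
```

>>> servo_tool:
  motion:
    - {"grip":1,"xyz":[-0.05,0.3,0],"turn":0}
    - {"grip":1,"xyz":[-0.05,0.65,0.05],"turn":0.02}
    - {"grip":1,"xyz":[0,0.95,0.05],"turn":0.03}
    - {"grip":1,"xyz":[0,0.95,0.05],"turn":0.03}

```text
clock: 47.22
eef_pos: [0.4417, 0.2958, 0.1706]
orientation: [-0.017, -0.025, 1.0, 0.002]
force: [-0.3, -0.5, -2.7]
opening: 0.0274
```

```bash
python3 - <<'E'
from h import *
st(); plan((.408,.427,.16,87),(.408,.427,.05,87)); snap('top','t15')
cv2.imwrite('pics/t15z.png',cv2.resize(cv2.imread('pics/t15.png')[110:310,0:260],(780,600)))
E
```

```text
t 47.23 tcp [0.4417 0.2958 0.1706] jaw 92.89 q [-0.48  0.69 -0.3   1.89  0.28  0.63  0.67] F [-0.3 -0.5 -2.7] M [-0.05 -0.04  0.06] open 0.0274
-> [0.408 0.427 0.16 ] 87
   xyz [0.178, 0.884, 0.081] turn 0.0327 rows>= 2.2
-> [0.408 0.427 0.05 ] 87
   xyz [-0.025, -0.001, 0.733] turn -0.0 rows>= 1.8
```

View pics/t15z.png

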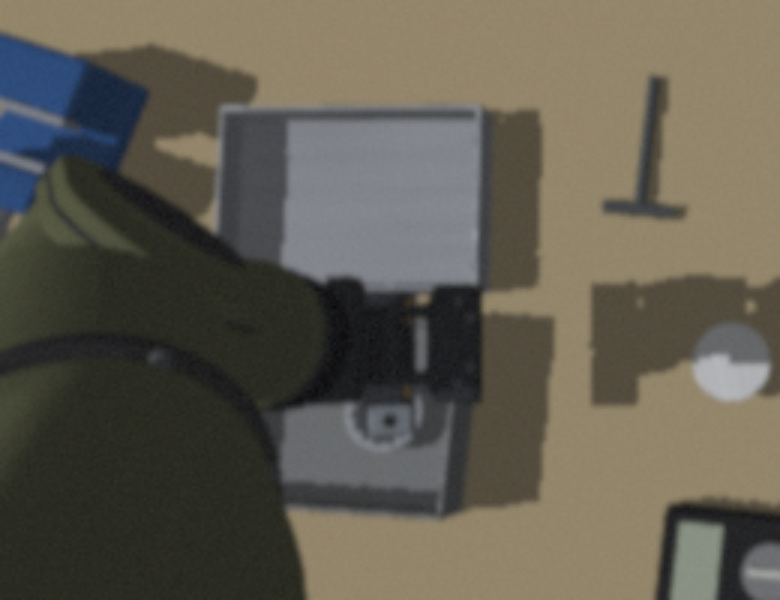

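>>> servo_tool:
  motion:
    - {"grip":1,"xyz":[0.08,0.4,0.03],"turn":0.02}
    - {"grip":1,"xyz":[0.178,0.884,0.06],"turn":0.033}
    - {"grip":1,"xyz":[0.178,0.884,0.06],"turn":0.033}
    - {"grip":1,"xyz":[0.178,0.884,0.06],"turn":0.033}

```text
clock: 47.78
eef_pos: [0.4098, 0.4218, 0.1615]
orientation: [-0.017, 0.028, 0.999, -0.002]
force: [-0.7, -1.7, -2.3]
opening: 0.0273
```

```bash
python3 - <<'E'
from h import *
st(); plan((.408,.427,.051,87))
E
```

```text
t 47.77 tcp [0.4098 0.4218 0.1615] jaw 86.75 q [-0.72  0.76 -0.25  1.73  0.22  0.71  0.44] F [-0.7 -1.7 -2.3] M [-0.07 -0.07  0.02] open 0.0273
-> [0.408 0.427 0.051] 87
   xyz [-0.011, 0.038, 0.737] turn -0.0014 rows>= 1.8
```

>>> servo_tool:
  motion:
    - {"grip":1,"xyz":[-0.011,0.03,0.3],"turn":0}
    - {"grip":1,"xyz":[-0.011,0.03,0.6],"turn":0}
    - {"grip":1,"xyz":[-0.011,0.03,0.72],"turn":0}
    - {"grip":1,"xyz":[-0.011,0.03,0.745],"turn":0}
    - {"grip":1,"xyz":[-0.011,0.03,0.745],"turn":0}
    - {"grip":0.5,"xyz":[-0.011,0.03,0.745],"turn":0}
    - {"grip":0.5,"xyz":[-0.011,0.03,0.745],"turn":0}
    - {"grip":0.5,"xyz":[-0.011,0.03,0.745],"turn":0}

```text
clock: 48.78
eef_pos: [0.4083, 0.4263, 0.0505]
orientation: [-0.016, 0.028, 0.999, -0.002]
force: [0.0, 0.0, -0.7]
opening: 0.044
```

>>> servo_tool:
  motion:
    - {"grip":0.5,"xyz":[0,0,-0.3],"turn":0}
    - {"grip":0.5,"xyz":[0,0,-0.65],"turn":0}
    - {"grip":0.4,"xyz":[0,-0.3,-0.65],"turn":0}
    - {"grip":0.4,"xyz":[0,-0.9,-0.65],"turn":0}
    - {"grip":0.4,"xyz":[0,-0.9,-0.65],"turn":0}
  force: 30

```text
clock: 49.4
eef_pos: [0.4036, 0.2874, 0.1489]
orientation: [-0.017, 0.03, 0.999, -0.003]
force: [0.3, 0.3, -0.4]
opening: 0.053
```

```bash
python3 - <<'E'
from h import *
st(); snap('top','t16'); blobs('t16')
cv2.imwrite('pics/t16z.png',cv2.resize(cv2.imread('pics/t16.png')[110:310,40:370],(800,485)))
E
```

```text
t 49.4 tcp [0.4036 0.2874 0.1489] jaw 86.59 q [-0.55  0.68 -0.24  2.01  0.28  0.51  0.52] F [ 0.3  0.3 -0.4] M [ 0.05 -0.08  0.01] open 0.053
427 [319.1 165.7] mean [ 0.6093 -0.1237  0.0196] z95 0.026 rect [[632.6, -123.2], [149.4, 28.2], 4.7]
280 [214.2 165.1] mean [0.6086 0.1369 0.0095] z95 0.013 rect [[624.8, 143.2], [121.4, 57.1], 3.7]
532 [243.4 229.7] mean [0.4485 0.0603 0.0374] z95 0.04 rect [[449.0, 60.1], [60.4, 60.0], 46.3]
```

View pics/t16z.png

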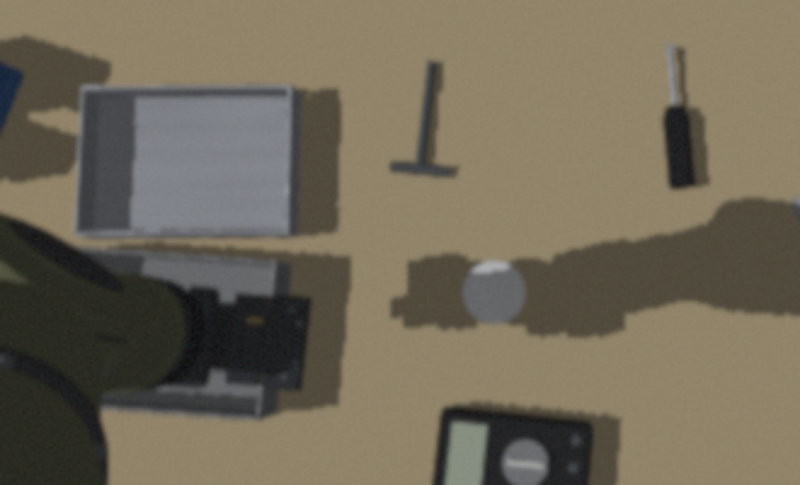

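```bash
python3 - <<'E'
from h import *
d=np.load('pics/t16.npy'); W=pts('top',d); m=np.zeros(d.shape,bool); m[130:185,195:232]=1
P=W[m&(W[...,2]>.005)][:,:2]
s=P[(P[:,0]>.59)&(P[:,0]<.68)]; k=np.polyfit(s[:,0],s[:,1],1); print('shaft yaw',np.degrees(np.arctan(k[0])),'x range',P[:,0].min(),P[:,0].max(),'y at .6',np.polyval(k,.6))
h=P[P[:,0]<.583]; print('handle mean',h.mean(0),len(h), h[:,1].min(),h[:,1].max())
v=np.array([1,k[0]])/np.hypot(1,k[0]); hm=h.mean(0); g=np.array([hm[0]+.033*v[0],0]); g[1]=np.polyval(k,g[0]); print('grasp',g)
# color-based
p=cv2.imread('pics/t16.png'); hsv=cv2.cvtColor(p,cv2.COLOR_BGR2HSV)
a=np.degrees(np.arctan(k[0]))
plan((*g,.12,90+a),(*g,.003,90+a))
E
```

```text
shaft yaw -4.91476735482525 x range 0.5660487308637385 0.686554380512525 y at .6 0.13772260540983267
handle mean [0.57383994 0.13980197] 118 0.1112477714941203 0.16893046705018652
grasp [0.6067186  0.13714487]
-> [0.607 0.137 0.12 ] 85.1
   xyz [-0.709, -0.446, 0.077] turn 0.0038 rows>= 2.0
   xyz [-0.715, -0.437, 0.077] turn 0.0038 rows>= 2.0
-> [0.607 0.137 0.003] 85.1
   xyz [-0.026, 0.009, 0.78] turn -0.0 rows>= 1.9
```

>>> servo_tool:
  motion:
    - {"grip":0.6,"xyz":[-0.35,-0.22,0],"turn":0.004}
    - {"grip":0.6,"xyz":[-0.709,-0.446,0.077],"turn":0.004}
    - {"grip":0.6,"xyz":[-0.709,-0.446,0.077],"turn":0.004}

```text
clock: 49.82
eef_pos: [0.5091, 0.2062, 0.1337]
orientation: [-0.016, 0.042, 0.999, -0.006]
force: [-1.8, -0.3, 0.6]
opening: 0.0353
```

>>> servo_tool:
  motion:
    - {"grip":0.6,"xyz":[-0.35,-0.22,0],"turn":0.004}
    - {"grip":0.6,"xyz":[-0.715,-0.437,0.077],"turn":0.004}
    - {"grip":0.6,"xyz":[-0.715,-0.437,0.077],"turn":0.004}
    - {"grip":0.6,"xyz":[-0.715,-0.437,0.077],"turn":0.004}

```text
clock: 50.32
eef_pos: [0.6095, 0.133, 0.1195]
orientation: [-0.016, 0.048, 0.999, -0.006]
force: [0.8, 1.0, -0.7]
opening: 0.0355
```

```bash
python3 - <<'E'
from h import *
st(); plan((.6067,.1371,.0035,85.1)); snap('top','t17')
cv2.imwrite('pics/t17z.png',cv2.resize(cv2.imread('pics/t17.png')[110:310,40:370],(800,485)))
E
```

```text
t 50.33 tcp [0.6095 0.133  0.1195] jaw 84.53 q [-0.13  0.86 -0.28  1.63  0.32  0.74  0.9 ] F [ 0.8  1.  -0.7] M [ 0.03 -0.02 -0.  ] open 0.0355
-> [0.607 0.137 0.004] 85.1
   xyz [-0.003, 0.036, 0.773] turn -0.0032 rows>= 1.9
```

View pics/t17z.png

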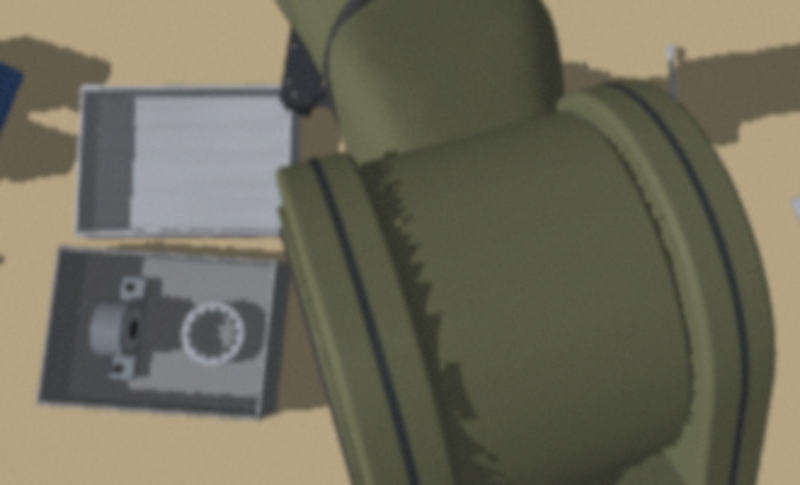

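>>> servo_tool:
  motion:
    - {"grip":0.6,"xyz":[-0.003,0.036,0.3],"turn":-0.003}
    - {"grip":0.6,"xyz":[-0.003,0.036,0.6],"turn":-0.003}
    - {"grip":0.6,"xyz":[-0.003,0.036,0.73],"turn":-0.003}
    - {"grip":0.6,"xyz":[-0.003,0.036,0.765],"turn":-0.003}
    - {"grip":0.6,"xyz":[-0.003,0.036,0.77],"turn":-0.003}

```text
clock: 51.0
eef_pos: [0.6065, 0.1391, 0.0053]
orientation: [-0.016, 0.042, 0.999, -0.005]
force: [0.5, -0.1, -0.8]
opening: 0.035
```

```bash
python3 - <<'E'
from h import *
st(); snap('scene','s18'); cv2.imwrite('pics/s18z.png',cv2.resize(cv2.imread('pics/s18.png')[190:320,200:340],(646,600)))
E
```

```text
t 51.0 tcp [0.6065 0.1391 0.0053] jaw 85.21 q [-0.18  1.03 -0.22  1.66  0.38  0.53  0.85] F [ 0.5 -0.1 -0.8] M [-0.09 -0.09 -0.01] open 0.035
```

View pics/s18z.png

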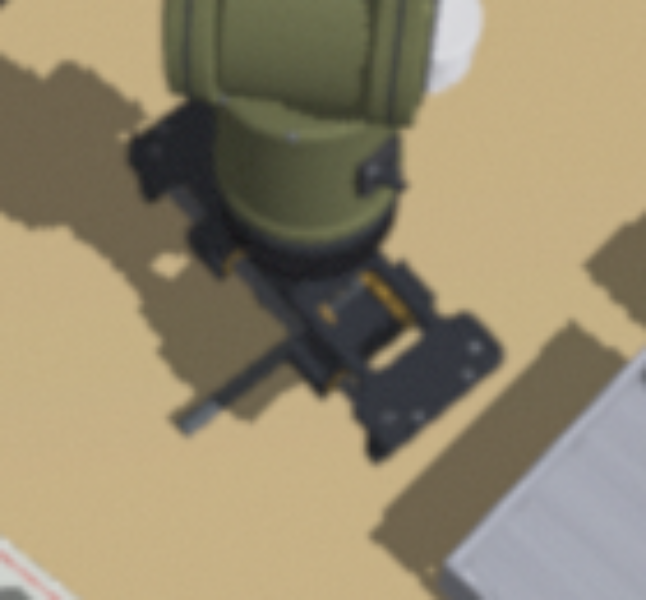

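>>> servo_tool:
  motion:
    - {"grip":0.6,"xyz":[0,-0.01,0.014],"turn":0}
    - {"grip":1,"xyz":[0,-0.01,0.014],"turn":0}
    - {"grip":1,"xyz":[0,-0.01,0.014],"turn":0}
    - {"grip":1,"xyz":[0,-0.01,0.014],"turn":0}
    - {"grip":1,"xyz":[0,-0.01,0.014],"turn":0}
  force: 40

```text
clock: 51.68
eef_pos: [0.6068, 0.1375, 0.0037]
orientation: [-0.015, 0.042, 0.999, -0.005]
force: [-0.5, 0.5, 1.8]
opening: 0.0085
```

>>> servo_tool:
  motion:
    - {"grip":1,"xyz":[0,0,-0.2],"turn":0}
    - {"grip":1,"xyz":[0,0,-0.5],"turn":0}
    - {"grip":1,"xyz":[0,0,-0.75],"turn":0}
    - {"grip":1,"xyz":[0,0,-0.75],"turn":0}

```text
clock: 52.18
eef_pos: [0.6123, 0.1391, 0.1188]
orientation: [-0.012, 0.042, 0.999, -0.004]
force: [0.1, -0.6, -0.8]
opening: 0.0083
```

```bash
python3 - <<'E'
from h import *
st(); plan((.547,.39,.13,-4),(.547,.39,.012,-4))
E
```

```text
t 52.17 tcp [0.6123 0.1391 0.1188] jaw 85.17 q [-0.14  0.86 -0.29  1.62  0.33  0.73  0.9 ] F [ 0.1 -0.6 -0.8] M [ 0.05 -0.02 -0.03] open 0.0083
-> [0.547 0.39  0.13 ] -4
   xyz [0.288, 0.815, -0.037] turn 0.2477 rows>= 4.2
   xyz [0.777, 0.378, -0.037] turn 0.2477 rows>= 4.2
-> [0.547 0.39  0.012] -4
   xyz [0.007, 0.019, 0.786] turn -0.0 rows>= 1.9
```

>>> servo_tool:
  motion:
    - {"grip":1,"xyz":[0.07,0.2,-0.03],"turn":0.06}
    - {"grip":1,"xyz":[0.14,0.4,-0.03],"turn":0.12}
    - {"grip":1,"xyz":[0.21,0.6,-0.04],"turn":0.18}
    - {"grip":1,"xyz":[0.288,0.815,-0.04],"turn":0.248}
    - {"grip":1,"xyz":[0.288,0.815,-0.04],"turn":0.248}

```text
clock: 52.8
eef_pos: [0.5768, 0.2689, 0.1231]
orientation: [-0.012, 0.416, 0.909, -0.008]
force: [-0.0, -0.3, -0.9]
opening: 0.0088
```

>>> servo_tool:
  motion:
    - {"grip":1,"xyz":[0.2,0.1,-0.03],"turn":0.06}
    - {"grip":1,"xyz":[0.39,0.19,-0.03],"turn":0.12}
    - {"grip":1,"xyz":[0.6,0.3,-0.04],"turn":0.18}
    - {"grip":1,"xyz":[0.777,0.378,-0.04],"turn":0.248}
    - {"grip":1,"xyz":[0.777,0.378,-0.04],"turn":0.248}
    - {"grip":1,"xyz":[0.777,0.378,-0.04],"turn":0.248}

```text
clock: 53.55
eef_pos: [0.5442, 0.3915, 0.1283]
orientation: [-0.007, 0.73, 0.683, -0.014]
force: [0.1, 0.4, -1.2]
opening: 0.009
```

```bash
python3 - <<'E'
from h import *
st(); plan((.547,.39,.012,-4)); snap('top','t19')
cv2.imwrite('pics/t19z.png',cv2.resize(cv2.imread('pics/t19.png')[110:310,0:260],(780,600)))
E
```

```text
t 53.55 tcp [0.5442 0.3915 0.1283] jaw -3.81 q [-0.78  0.9   0.19  1.49 -0.22  0.8  -0.57] F [ 0.1  0.4 -1.2] M [-0.05  0.04  0.01] open 0.009
-> [0.547 0.39  0.012] -4
   xyz [-0.001, 0.041, 0.775] turn 0.0011 rows>= 1.9
```

View pics/t19z.png

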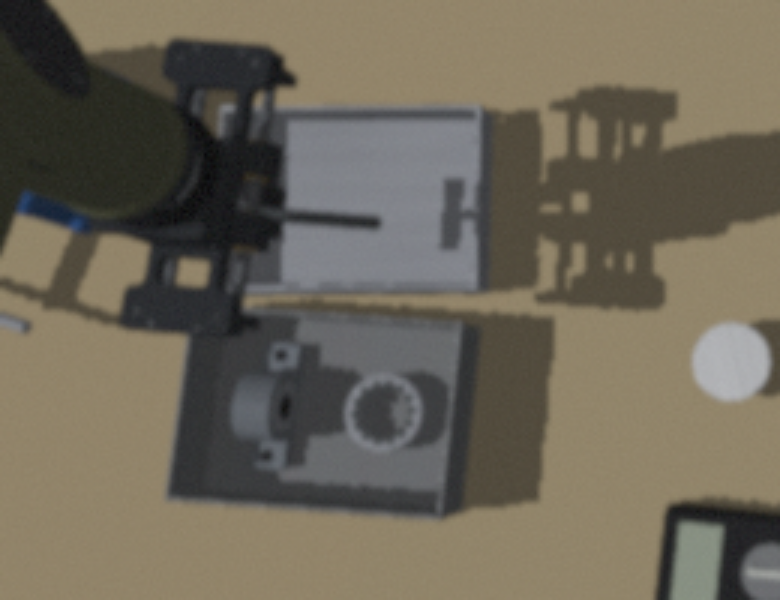

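>>> servo_tool:
  motion:
    - {"grip":1,"xyz":[0,0.03,0.3],"turn":0}
    - {"grip":1,"xyz":[0,0.04,0.6],"turn":0}
    - {"grip":1,"xyz":[0,0.04,0.74],"turn":0}
    - {"grip":1,"xyz":[0,0.04,0.775],"turn":0}
    - {"grip":1,"xyz":[0,0.04,0.775],"turn":0}
    - {"grip":0.7,"xyz":[0,0.04,0.775],"turn":0}
    - {"grip":0.7,"xyz":[0,0.04,0.775],"turn":0}
    - {"grip":0.7,"xyz":[0,0.04,0.775],"turn":0}

```text
clock: 54.6
eef_pos: [0.5476, 0.3902, 0.0131]
orientation: [-0.007, 0.73, 0.683, -0.013]
force: [0.1, 0.4, 0.3]
opening: 0.0265
```

>>> servo_tool:
  motion:
    - {"grip":0.7,"xyz":[0,0,-0.3],"turn":0}
    - {"grip":0.7,"xyz":[0,0,-0.7],"turn":0}
    - {"grip":0.5,"xyz":[-0.3,0,-0.8],"turn":0}
    - {"grip":0.5,"xyz":[-0.9,0,-0.8],"turn":0}
    - {"grip":0.5,"xyz":[-0.9,0,-0.8],"turn":0}
  force: 30

```text
clock: 55.22
eef_pos: [0.5423, 0.2517, 0.1353]
orientation: [-0.005, 0.732, 0.681, -0.013]
force: [0.1, 0.4, 0.1]
opening: 0.0438
```

```bash
python3 - <<'E'
from h import *
st(); snap('top','t20'); blobs('t20')
d=np.load('pics/t20.npy'); W=pts('top',d); m=np.zeros(d.shape,bool); m[120:200,300:345]=1
P=W[m&(W[...,2]>.005)]; s=P[:,:2]; h=P[P[:,2]>.016]; print('handle',h.mean(0),cv2.minAreaRect((h[:,:2]*1000).astype(np.float32)),cv2.minAreaRect((s*1000).astype(np.float32)))
cv2.imwrite('pics/t20z.png',cv2.resize(cv2.imread('pics/t20.png')[110:310,40:370],(800,485)))
plan((.6,.05,.15,60),(.599,-.1255,.12,94.5),(.599,-.1255,.004,94.5))
E
```

```text
t 55.23 tcp [0.5423 0.2517 0.1353] jaw -4.11 q [-0.6   0.81  0.16  1.72 -0.19  0.66 -0.4 ] F [0.1 0.4 0.1] M [-0.03  0.08 -0.04] open 0.0438
426 [319.1 165.7] mean [ 0.6093 -0.1237  0.0195] z95 0.025 rect [[632.8, -123.2], [149.9, 27.5], 5.0]
531 [243.5 229.7] mean [0.4486 0.0601 0.0375] z95 0.04 rect [[449.0, 61.0], [59.0, 61.0], 0.7]
handle [ 0.60056392 -0.1248463   0.02183958] ((629.27880859375, -122.90521240234375), (143.0338134765625, 24.09990119934082), 5.140043258666992) ((623.4512939453125, -139.50082397460938), (77.41096496582031, 182.32028198242188), 80.53370666503906)
-> [0.6  0.05 0.15] 60
   xyz [-0.645, 0.24, -0.046] turn -0.1786 rows>= 3.0
   xyz [-0.674, -0.14, -0.046] turn -0.1786 rows>= 3.0
-> [ 0.599 -0.126  0.12 ] 94.5
   xyz [-0.291, -0.506, 0.108] turn -0.0958 rows>= 1.6
   xyz [-0.128, -0.569, 0.108] turn -0.0958 rows>= 1.6
-> [ 0.599 -0.126  0.004] 94.5
   xyz [-0.022, 0.008, 0.773] turn -0.0 rows>= 1.9
```

View pics/t20z.png

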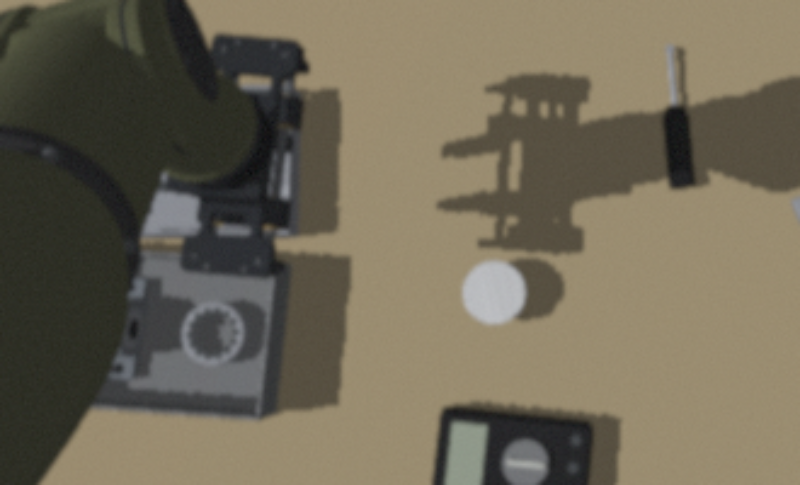

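>>> servo_tool:
  motion:
    - {"grip":0.5,"xyz":[-0.2,0.08,-0.046],"turn":-0.06}
    - {"grip":0.5,"xyz":[-0.4,0.16,-0.046],"turn":-0.12}
    - {"grip":0.5,"xyz":[-0.645,0.24,-0.046],"turn":-0.179}
    - {"grip":0.5,"xyz":[-0.645,0.24,-0.046],"turn":-0.179}

```text
clock: 55.78
eef_pos: [0.5725, 0.1447, 0.143]
orientation: [-0.008, 0.518, 0.855, -0.013]
force: [0.2, 0.4, -0.4]
opening: 0.0442
```

>>> servo_tool:
  motion:
    - {"grip":0.5,"xyz":[-0.2,-0.05,-0.046],"turn":-0.06}
    - {"grip":0.5,"xyz":[-0.45,-0.1,-0.046],"turn":-0.12}
    - {"grip":0.5,"xyz":[-0.674,-0.14,-0.046],"turn":-0.179}
    - {"grip":0.5,"xyz":[-0.674,-0.14,-0.046],"turn":-0.179}

```text
clock: 56.28
eef_pos: [0.6017, 0.043, 0.1506]
orientation: [-0.011, 0.264, 0.965, -0.011]
force: [0.6, 0.4, -0.1]
opening: 0.0443
```

```bash
python3 - <<'E'
from h import *
st(); plan((.599,-.1257,.12,95),(.599,-.1257,.005,95)); snap('top','t21')
d=cv2.imread('pics/t21.png'); cv2.imwrite('pics/t21z.png',cv2.resize(d[110:310,0:260],(780,600)))
E
```

```text
t 56.27 tcp [0.6017 0.043  0.1506] jaw 59.45 q [-0.05  0.78 -0.19  1.69  0.22  0.72  0.68] F [ 0.6  0.4 -0.1] M [ 0.04 -0.01  0.04] open 0.0443
-> [ 0.599 -0.126  0.12 ] 95
   xyz [-0.559, -0.972, 0.222] turn -0.1975 rows>= 3.3
-> [ 0.599 -0.126  0.005] 95
   xyz [-0.021, 0.011, 0.766] turn -0.0 rows>= 1.8
```

View pics/t21z.png

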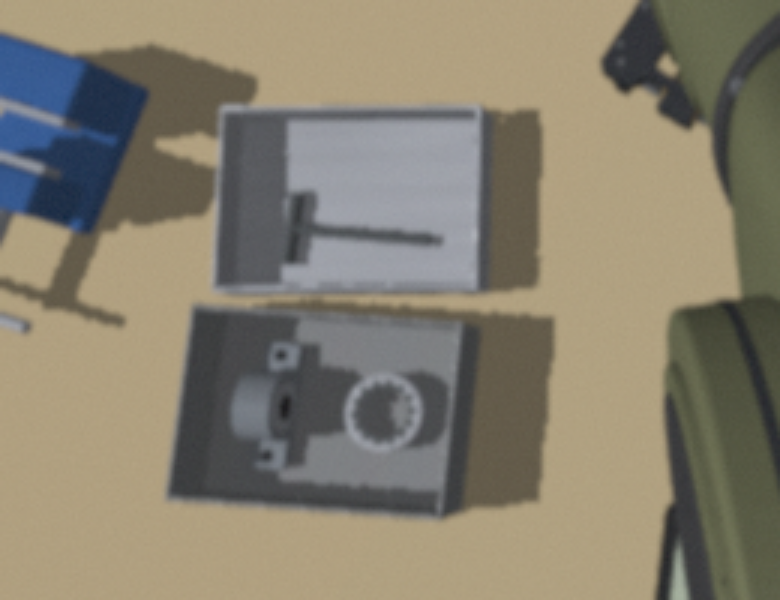

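Hex key lies in the tray (shaft along y at rows ~235 of the zoom); bearing and block are in the bin. On to the screwdriver.

>>> servo_tool:
  motion:
    - {"grip":0.5,"xyz":[-0.15,-0.25,0.05],"turn":-0.06}
    - {"grip":0.5,"xyz":[-0.3,-0.5,0.1],"turn":-0.12}
    - {"grip":0.5,"xyz":[-0.45,-0.8,0.2],"turn":-0.17}
    - {"grip":0.5,"xyz":[-0.559,-0.972,0.222],"turn":-0.197}
    - {"grip":0.5,"xyz":[-0.559,-0.972,0.222],"turn":-0.197}
    - {"grip":0.5,"xyz":[-0.559,-0.972,0.222],"turn":-0.197}

```text
clock: 57.08
eef_pos: [0.5993, -0.1189, 0.12]
orientation: [-0.013, -0.044, 0.999, -0.005]
force: [0.2, -0.2, -1.0]
opening: 0.0443
```

```bash
python3 - <<'E'
from h import *
st(); plan((.599,-.1257,.005,95)); snap('scene','s22'); cv2.imwrite('pics/s22z.png',cv2.resize(cv2.imread('pics/s22.png')[120:250,120:260],(646,600)))
E
```

```text
t 57.08 tcp [ 0.5993 -0.1189  0.12  ] jaw 95.09 q [ 0.32  0.85 -0.38  1.68  0.45  0.73  1.37] F [ 0.2 -0.2 -1. ] M [ 0.1  -0.01 -0.01] open 0.0443
-> [ 0.599 -0.126  0.005] 95
   xyz [-0.015, -0.038, 0.767] turn 0.0005 rows>= 1.8
```

View pics/s22z.png

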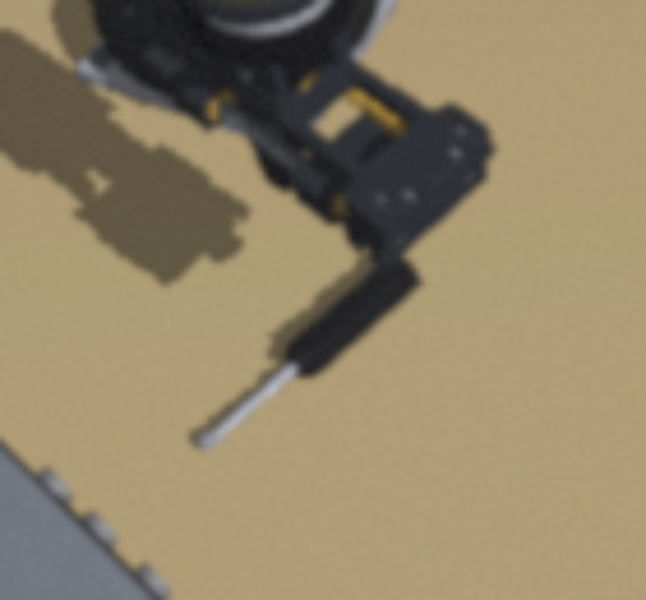

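>>> servo_tool:
  motion:
    - {"grip":0.5,"xyz":[-0.015,-0.038,0.2],"turn":0}
    - {"grip":0.5,"xyz":[-0.015,-0.038,0.5],"turn":0}
    - {"grip":0.5,"xyz":[-0.015,-0.04,0.72],"turn":0}
    - {"grip":0.5,"xyz":[-0.015,-0.042,0.767],"turn":0}
    - {"grip":0.5,"xyz":[-0.015,-0.042,0.767],"turn":0}
    - {"grip":1,"xyz":[-0.015,-0.042,0.767],"turn":0}
    - {"grip":1,"xyz":[-0.015,-0.042,0.767],"turn":0}
    - {"grip":1,"xyz":[-0.015,-0.042,0.767],"turn":0}
    - {"grip":1,"xyz":[-0.015,-0.042,0.767],"turn":0}
  force: 35

```text
clock: 58.25
eef_pos: [0.6002, -0.1261, 0.0065]
orientation: [-0.012, -0.045, 0.999, -0.005]
force: [0.5, 1.3, 7.8]
opening: 0.0258
```

>>> servo_tool:
  motion:
    - {"grip":1,"xyz":[0,0,-0.2],"turn":0}
    - {"grip":1,"xyz":[0,0,-0.5],"turn":0}
    - {"grip":1,"xyz":[0,0,-0.8],"turn":0}
    - {"grip":1,"xyz":[0,0,-0.8],"turn":0}

```text
clock: 58.75
eef_pos: [0.6056, -0.1249, 0.1301]
orientation: [-0.008, -0.045, 0.999, -0.006]
force: [0.2, 0.1, -1.4]
opening: 0.0257
```

```bash
python3 - <<'E'
from h import *
st(); plan((.6,.1,.14,50),(.603,.40,.13,0),(.603,.40,.012,0)); snap('scene','s23'); cv2.imwrite('pics/s23z.png',cv2.resize(cv2.imread('pics/s23.png')[100:250,100:260],(640,600)))
E
```

```text
t 58.75 tcp [ 0.6056 -0.1249  0.1301] jaw 95.11 q [ 0.33  0.84 -0.39  1.66  0.45  0.75  1.38] F [ 0.2  0.1 -1.4] M [0.02 0.04 0.05] open 0.0257
-> [0.6  0.1  0.14] 50
   xyz [-0.047, 0.748, -0.042] turn 0.1253 rows>= 2.1
   xyz [0.243, 0.709, -0.042] turn 0.1253 rows>= 2.1
-> [0.603 0.4   0.13 ] 0
   xyz [0.635, 0.773, 0.021] turn 0.1389 rows>= 2.4
   xyz [0.902, 0.432, 0.021] turn 0.1389 rows>= 2.4
-> [0.603 0.4   0.012] 0
   xyz [0.01, 0.013, 0.787] turn -0.0 rows>= 1.9
```

View pics/s23z.png

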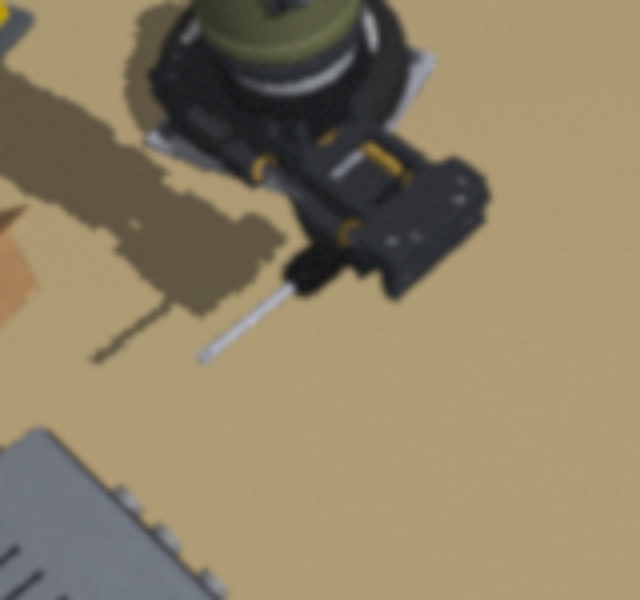

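>>> servo_tool:
  motion:
    - {"grip":1,"xyz":[-0.02,0.25,-0.04],"turn":0.04}
    - {"grip":1,"xyz":[-0.03,0.5,-0.04],"turn":0.08}
    - {"grip":1,"xyz":[-0.047,0.748,-0.042],"turn":0.125}
    - {"grip":1,"xyz":[-0.047,0.748,-0.042],"turn":0.125}

```text
clock: 59.3
eef_pos: [0.5998, -0.0077, 0.1316]
orientation: [-0.011, 0.148, 0.989, -0.007]
force: [-0.4, 0.0, -1.5]
opening: 0.0258
```

>>> servo_tool:
  motion:
    - {"grip":1,"xyz":[0.08,0.25,-0.04],"turn":0.04}
    - {"grip":1,"xyz":[0.16,0.48,-0.04],"turn":0.08}
    - {"grip":1,"xyz":[0.243,0.709,-0.042],"turn":0.125}
    - {"grip":1,"xyz":[0.243,0.709,-0.042],"turn":0.125}

```text
clock: 59.8
eef_pos: [0.5951, 0.1078, 0.1357]
orientation: [-0.01, 0.335, 0.942, -0.008]
force: [-0.5, -1.2, -0.9]
opening: 0.0262
```

```bash
python3 - <<'E'
from h import *
st(); plan((.603,.40,.13,0),(.603,.40,.012,0))
E
```

```text
t 59.8 tcp [0.5951 0.1078 0.1357] jaw 50.85 q [-0.18  0.8  -0.14  1.69  0.17  0.68  0.48] F [-0.5 -1.2 -0.9] M [-0.08 -0.02  0.02] open 0.0262
-> [0.603 0.4   0.13 ] 0
   xyz [0.595, 0.772, 0.01] turn 0.1412 rows>= 2.4
   xyz [0.869, 0.442, 0.01] turn 0.1412 rows>= 2.4
-> [0.603 0.4   0.012] 0
   xyz [0.007, 0.02, 0.786] turn -0.0 rows>= 1.9
```

>>> servo_tool:
  motion:
    - {"grip":1,"xyz":[0.2,0.25,0],"turn":0.05}
    - {"grip":1,"xyz":[0.4,0.5,0],"turn":0.1}
    - {"grip":1,"xyz":[0.595,0.772,0.01],"turn":0.141}
    - {"grip":1,"xyz":[0.595,0.772,0.01],"turn":0.141}

```text
clock: 60.3
eef_pos: [0.5979, 0.258, 0.1315]
orientation: [-0.009, 0.531, 0.847, -0.01]
force: [-0.8, -0.7, -0.6]
opening: 0.0261
```

>>> servo_tool:
  motion:
    - {"grip":1,"xyz":[0.3,0.15,0],"turn":0.05}
    - {"grip":1,"xyz":[0.6,0.3,0],"turn":0.1}
    - {"grip":1,"xyz":[0.869,0.442,0.01],"turn":0.141}
    - {"grip":1,"xyz":[0.869,0.442,0.01],"turn":0.141}
    - {"grip":1,"xyz":[0.869,0.442,0.01],"turn":0.141}

```text
clock: 60.92
eef_pos: [0.6018, 0.4001, 0.1279]
orientation: [-0.006, 0.704, 0.71, -0.014]
force: [-0.7, -0.6, -0.8]
opening: 0.0259
```

```bash
python3 - <<'E'
from h import *
st(); plan((.603,.40,.0115,0)); snap('top','t24')
cv2.imwrite('pics/t24z.png',cv2.resize(cv2.imread('pics/t24.png')[110:310,0:260],(780,600)))
E
```

```text
t 60.92 tcp [0.6018 0.4001 0.1279] jaw 0.42 q [-0.72  0.97  0.16  1.29 -0.17  0.92 -0.51] F [-0.7 -0.6 -0.8] M [-0.13 -0.01  0.  ] open 0.0259
-> [0.603 0.4   0.012] 0
   xyz [0.008, 0.029, 0.775] turn 0.0024 rows>= 1.9
```

View pics/t24z.png

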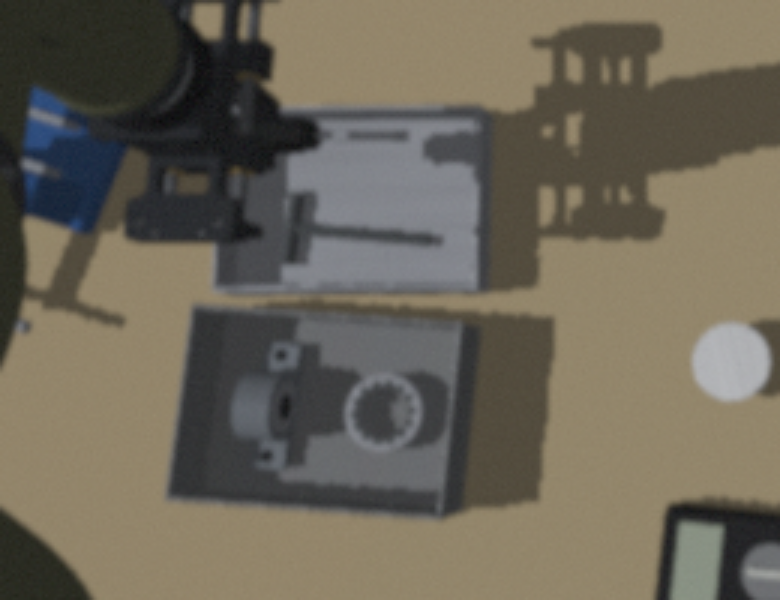

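>>> servo_tool:
  motion:
    - {"grip":1,"xyz":[0.005,0.02,0.3],"turn":0.002}
    - {"grip":1,"xyz":[0.008,0.029,0.6],"turn":0.002}
    - {"grip":1,"xyz":[0.008,0.029,0.73],"turn":0.002}
    - {"grip":1,"xyz":[0.008,0.029,0.77],"turn":0.002}
    - {"grip":1,"xyz":[0.008,0.029,0.77],"turn":0.002}
    - {"grip":0.57,"xyz":[0.008,0.029,0.77],"turn":0.002}
    - {"grip":0.57,"xyz":[0.008,0.029,0.77],"turn":0.002}
    - {"grip":0.57,"xyz":[0.008,0.029,0.77],"turn":0.002}

```text
clock: 61.98
eef_pos: [0.6037, 0.4001, 0.0135]
orientation: [-0.006, 0.707, 0.707, -0.013]
force: [0.0, -0.3, -0.3]
opening: 0.0381
```

>>> servo_tool:
  motion:
    - {"grip":0.57,"xyz":[0,0,-0.3],"turn":0}
    - {"grip":0.57,"xyz":[0,0,-0.7],"turn":0}
    - {"grip":0.57,"xyz":[-0.3,0,-1],"turn":0}
    - {"grip":0.57,"xyz":[-0.9,0,-1],"turn":0}
    - {"grip":0.57,"xyz":[-0.9,0,-1],"turn":0}

```text
clock: 62.6
eef_pos: [0.6086, 0.2616, 0.1664]
orientation: [-0.004, 0.709, 0.706, -0.013]
force: [-0.3, 0.2, -0.0]
opening: 0.0376
```

>>> servo_tool:
  motion:
    - {"grip":0.57,"xyz":[-0.4,-0.1,0],"turn":0}
    - {"grip":0.57,"xyz":[-0.9,-0.3,0],"turn":0}
    - {"grip":0.57,"xyz":[-0.9,-0.3,0],"turn":0}

```text
clock: 62.98
eef_pos: [0.5619, 0.1216, 0.1699]
orientation: [-0.003, 0.711, 0.704, -0.014]
force: [0.2, 0.7, 0.7]
opening: 0.0377
```

```bash
python3 - <<'E'
from h import *
st(); snap('top','t25');snap('scene','s25'); blobs('t25')
z=cv2.imread('pics/s25.png'); cv2.imwrite('pics/s25z.png',cv2.resize(z[60:130,130:220],(771,600),interpolation=cv2.INTER_CUBIC))
E
```

```text
t 62.98 tcp [0.5619 0.1216 0.1699] jaw -0.58 q [-0.37  0.73  0.13  1.77 -0.12  0.68 -0.19] F [0.2 0.7 0.7] M [-0.01  0.02 -0.04] open 0.0377
7849 [195.7 189.5] mean [0.4692 0.079  0.6432] z95 0.718 rect [[525.3, 90.2], [246.7, 39.3], 7.2]
529 [243.5 229.7] mean [0.4485 0.0601 0.0374] z95 0.04 rect [[449.1, 60.1], [59.1, 59.2], 0.8]
```

View pics/t25.png

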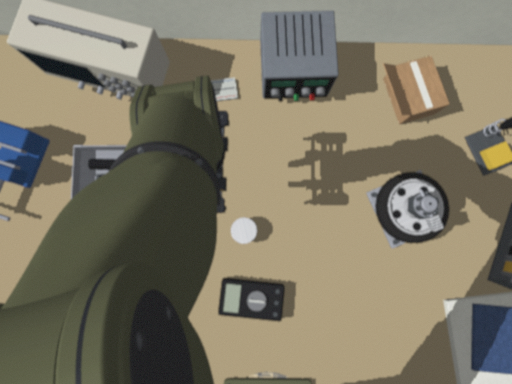

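View pics/s25.png

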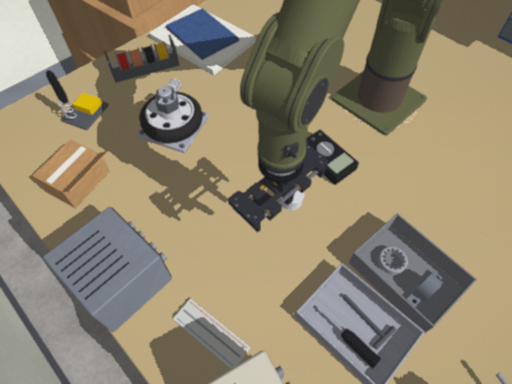

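View pics/s25z.png

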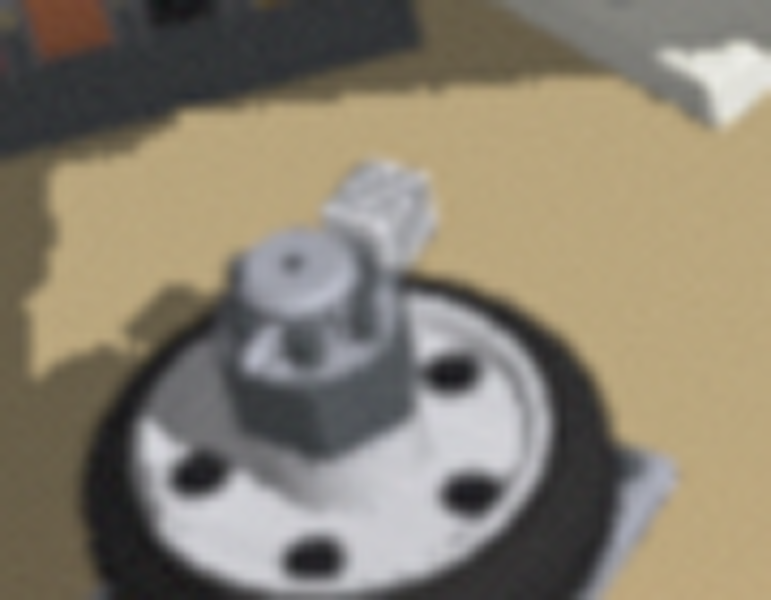

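```bash
python3 - <<'E'
from h import *
for f in('t8','t9','t20','t25'):
    d=np.load('pics/%s.npy'%f); W=pts('top',d); c=np.array([.5077,-.3402])
    m=np.zeros(d.shape,bool); m[180:240,410:450]=1; P=W[m&(W[...,2]>.112)]; r=(P[:,:2]-c)@N; l=(P[:,:2]-c)@np.array([-N[1],N[0]])
    k=(abs(l)<.009)&(r<-.018)&(r>-.08)&(P[:,2]>.118); rr=np.sort(r[k]); print(f,'back',np.percentile(rr,2).round(4),'front',np.percentile(rr,98).round(4),len(rr)); k=(abs(l)<.004); o=np.argsort(r[k])[-4:]; print('  tip',r[k][o].round(4),P[k][o,2].round(4))
    s=f.replace('t','s')
# scene check: tip & head corners
g=cv2.imread('pics/t25.png'); cv2.imwrite('pics/t25z.png',cv2.resize(g[175:240,400:455],(660,780)[0:2] if 0 else (508,600),interpolation=cv2.INTER_CUBIC))
E
```

```text
t8 back -0.0587 front -0.0194 147
  tip [0.0302 0.0314 0.0322 0.0341] [0.1258 0.1267 0.1254 0.1229]
t9 back -0.0582 front -0.0198 147
  tip [0.0322 0.033  0.0341 0.0349] [0.1257 0.1265 0.1245 0.1244]
t20 back -0.0578 front -0.0195 138
  tip [0.0314 0.0321 0.0329 0.0342] [0.1274 0.1241 0.1228 0.1272]
t25 back -0.0579 front -0.0197 140
  tip [0.0321 0.0328 0.0341 0.035 ] [0.1239 0.1221 0.1238 0.1256]
```

View pics/t25z.png

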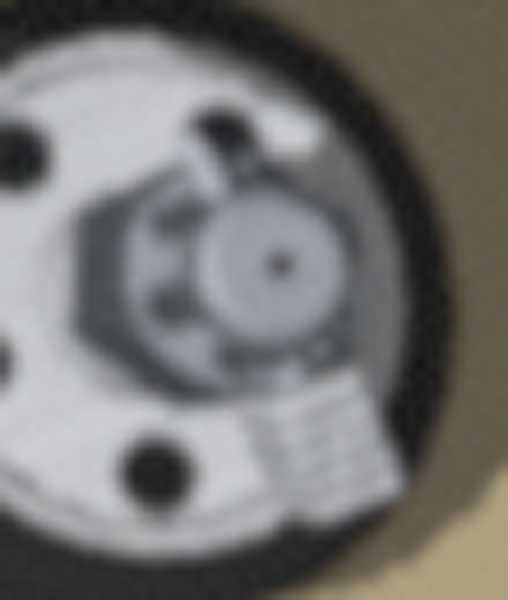

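```bash
python3 - <<'E'
from h import *
st(); print(sign_off())
E
```

```text
t 63.08 tcp [0.5625 0.1231 0.1699] jaw -0.55 q [-0.37  0.73  0.13  1.77 -0.12  0.68 -0.19] F [-0.1  0.4 -0.3] M [-0.05  0.   -0.04] open 0.0375
the job is handed in; nothing more can be done
None
```

The hub is finished, the bench is cleared, and I handed the job in at about 63 s of the 210 s.

**Nut:** It ran down about 485° to a clear stop on the washer, where the torque rose to about 1 N m. I then backed it off about 23° (0.40 rad) to the first slot. The pin went through without resistance.

**Pin:** It went in from the robot's side. I pushed it to a solid stop at about 17 N, then gave the head a second push after letting go. In the last pictures the tip sticks out the far side and the head's face is about 28 mm from the axle's axis. That matches the hex flat at 27.5 mm, but it is about 3 mm short of the nominal 25 mm. The head droops about 4° because of the play in the hole.

**Clearing:** Only four of the six loose items were there. The bearing and bearing block are in the deep bin, and the hex key and screwdriver are in the steel tray. The last pictures show all four inside, with the robot clear of everything.

**Knocked part:** The bearing block was knocked towards the grease tin during the run, so I found it again and gripped it above the tin. The tin stayed where it was, at about (0.449, 0.060).

**Disagreements:** The two cameras differed by about 4–5 mm at the stand. I went by the top camera, which matched where the gripper closed on the nut. The tool also leaned 1–2.5° from pushing the pin home onward, and I allowed for that in the later moves.

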